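# Refill the bowl warmer and set its heat

## Robot

A 6-joint arm with a two-finger parallel gripper is mounted at the origin on the work surface. World frame = base frame: x ahead of the robot, y to its left, z up, the work surface at z = 0. Lengths are in m, angles in rad, forces in N, time in s.
With the tool pointing down it reaches from about 0.3 to 0.775 m from the base axis. Payload 14.6 kg.
Tool frame: the origin (TCP) lies at the very end of the fingers, on their centre line; the grasp point (between the pads) lies 19 mm behind it; z points along the fingers, y is the direction in which the jaws open and shut (so a half turn about z gives the same grasp; the last joint's range is limited). The gripper opens to 85 mm and grips with 20 to 120 N. Pads are 22 mm wide; open, the fingers measure 114 mm over their backs; the gripper's body (76 mm by 85 mm) begins 54 mm behind the grasp point. The pads swing forward as they close: fully open they stand 13 mm farther back than shut.
Start: joints at [1.19, 0.3, 1.521, -0, 1.321, -0.067], TCP at [0.17, 0.523, 0.231] pointing down, gripper open.
Joint ranges: [-3.03, 3.03], [-0.79, 2.21], [0.23, 2.52], [-1.04, 4.18], [0, 3.07], [-2.55, 2.55]. Speed limits (rad/s): [2.22, 2.22, 2.57, 3.14, 3.14, 3.14].

## Interface

Orientations are given as a rotation vector (axis times angle).
In Python, from station import env gives the robot as it stands. The module is installed in compiled form; this text tells all that it offers.
- The arm moves only by the tool drive_tool, never from a script. Its argument "moves" is one flat list of numbers, 6 for each row, row after row: the shift along the world's x, y, z in m, then the turn, a rotation vector about the world's x, y, z in degrees. In form: [x, y, z, rx, ry, rz, x, y, z, rx, ry, rz, ...]. A call has exactly 10 rows; each row shifts and turns the pose as measured when the row begins; what a row does not reach is not made up. A row lasts 1/10 s, in which the tool goes at most 50 mm and 8.59 degrees, less where a joint would pass 70% of its speed; a pose out of reach is approached as far as the arm can. A call with a gripper value outside its range is refused whole. "fingers" is the finger opening in m, from 0 to 0.0854, set as the call begins (left out, the last holds). The fingers move at their own pace and stop on an object; "newtons" is the grip in N (left out, the last holds). Time passes only in rows, so rows that do not move let the fingers close, or fill a call up. It gives the time, the measured TCP pose, the force and the opening at its end, in the units of the state.
- env.observe(): the state, without advancing time (a new reading comes with each control period).
- env.read_camera(name): name is "scene" or "top" or "wrist"; returns the picture (400x640x3 uint8, red, green, blue); there is no depth.
- env.get_calibration(name): a dict with "fov_y" (degrees; the focal length in pixels is half the picture's height over the tangent of half this angle, whatever the lens; pixels are square), "cx", "cy" (the principal point, pixels), "k1" (the pictures are not rectified: a ray, as slopes to the right and down, at radius r is drawn at 1 + k1 r^2 times it, then the intrinsics apply), "position" and "attitude" of the camera in the world. Camera axes: x right, y down, z forward; pixel columns grow to the right and rows downward; lengths in m; the calibration is good to about 2 mm. A picture is of the moment at which its call begins: read the wrist's pose just before it. get_calibration takes no time and is no camera call; for the wrist camera it gives the pose at the moment of the call.
- env.close_job(): hands the job in, once; it reports no verdict.
Trained networks look in the newest picture that a camera, given by its name, has taken for a name from the list of things; names that differ only in an ending like _2 or _b are one class to them, and where a whole thing is asked for, a point or a joint stands for the part that bears it (a point fixed in the world has none). Each returns a list of dicts, best first, with "score" (0 to 1); they miss things now and then, are a little off and sometimes report something else, mostly with a low value. They report only what shows in the picture. A call takes as long as a camera call. They do not tell look-alikes from the thing itself.
- env.look_for(camera, name): "location" ([column, row] in pixels, amid what is visible of it).
The state is a dict: "time_s": time; "joint_pos": joint angles; "qd": joint speeds; "joint_efforts": joint torques, N m; "eef_pos": TCP position; "tcp_rot": TCP orientation; "force": force on the tool from outside, world axes, zero at the start; "moment": the same for the moment, N m; "gripper_width": opening from 0.0 (shut) to 1.0 (fully open).
Only numpy, scipy, OpenCV 4.12 (cv2) and the standard library are available. Lean on these libraries where they do the work, as an engineer would, in place of code of your own. Each camera call takes 0.05 s, during which the arm holds its last target. There are 200 camera calls.

## Task

Refill the bowl warmer for service: take its steel cover off and stand it aside, then stack every soup bowl that stands on the counter, upright and nested straight in one another, on the sprung carrier between the guide rods, and put the cover back flat over them. Only then press the heat knob down, turn it clockwise to the third setting and let it spring back up. Leave the other kitchen things standing where they are.

Things in the scene. Friction and masses are not known exactly. Their poses are not given: they have to be found in the camera images.
- warmer: fixed steel countertop bowl warmer. Origin: under the centre of its round well, at counter level; x points away from its control box, z up. Main housing 180 x 180 mm round the origin; control box 120 mm wide (y), from x = -90 to -242 mm; both 160 mm high, the flat top being the deck
- well (a point): centre of the well at deck level, axes as the warmer's. Four upright guide rods, 6 mm thick, stand round it at 45, 135, 225 and 315 degrees from x, 56 mm from the axis (53 mm to their inner faces); above the deck they flare out to 64 mm at their tips, 33 mm up
- carrier_top (a point): centre of the top face of the sprung carrier in the well, a steel disc 92 mm across. Empty, it stands level with the deck. Its spring is weak (about 89 N/m, damping 8 N s/m): each bowl sinks it by about 22 mm, so the pile's upper rim always settles 25 to 45 mm above the deck
- carrier (a joint): how far the carrier has sunk, m: 0 empty and up, at most 0.128
- heat_press (a joint): how far the heat knob is pressed down, m: 0 up, 0.007 fully down. A spring pushes it up, with 3 N at the top and 8 N fully down
- heat_knob (a joint): angle of the heat knob, rad: 0 at off, growing clockwise seen from above; settings one to four at 0.45, 0.90, 1.35 and 1.80. Teeth inside hold it at each setting; forcing it unpressed does harm. It turns only while pressed 5.5 mm or more and springs up only in a setting. Let go between two, it slips into the nearer one or stays down
- knob_grip (a point): middle of the black heat knob's grip bar, 34 mm above the deck when up, 185 mm from the well towards the warmer's -x; turns with the knob. Bar 48 mm along its x, 14 mm thick (y), 26 mm high, on a skirt 56 mm across whose top is 21 mm above the deck; fingertips on the bar can press the skirt. A white line marks the bar's +x end; at off it points to the warmer's +x; 1 to 4 dots mark the settings
- cover: round steel cover: 154 mm across (158 at its lower edge), dome 70 mm high, hollow (146 mm across, 60 mm high inside), on top a black knob 30 mm across, from 74 to 100 mm up. 0.28 kg. Origin: centre of its lower edge; z up. At the start it stands on the deck, centred on the well and round the guide rods, with 6 mm of play round them
- cover_knob (a point): middle of the cover's black knob, 87 mm above the cover's lower edge
- board: white cutting board lying empty to the right of the warmer, 180 x 180 x 12 mm, fixed; origin under its centre. The cover may stand on it meanwhile
- bowl1: white soup bowl, 48 mm high, 0.2 kg, may be absent (None). Foot 58 mm across, widening to 73 mm at 24 mm up, then a shoulder and a straight upright lip from 26 to 48 mm up, 96 mm outside and 80 mm inside: an 8 mm wall to pinch from above, finger room 28 mm deep inside. Nested bowls rest shoulder on rim, each 22 mm above the one below. Origin: centre of its underside; z up
- bowl2: soup bowl just like bowl1; may be absent
- bowl3: soup bowl just like bowl1; may be absent
- bowl4: soup bowl just like bowl1; may be absent
- bowl5: soup bowl just like bowl1; may be absent
- jar: glass jar with a steel lid, 52 mm across and 85 mm high, origin under its centre; not part of the job
- shaker: steel shaker, 48 mm across and 80 mm high, origin under its centre; not part of the job
- ramekin: small white ramekin, 70 mm across and 40 mm high, origin under its centre; not part of the job and not a soup bowl
- spoon: serving spoon lying flat, 220 mm long along its x; not part of the job
- tongs: steel tongs lying flat, 200 mm long along their x, origin at mid-length; not part of the job
Things that resemble listed ones, but are neither listed nor needed, are in the scene too. What is shaped like the cover but orange is not meant.

How it is judged:
By the outcome, as a careful person would: the job done as asked, in the order asked, and still so for the second after the job is handed in, with the robot touching nothing.
Of bowl1, bowl2, bowl3, bowl4, bowl5 only 3 to 5 are there at a start; the rules pass over those that are not, and their reading is None.
At some moment in a run one of bowl1, bowl2, bowl3, bowl4, bowl5 may be knocked a few centimetres aside while the robot is not near it.
It also fails if it takes over 210 s, if anything falls off the work surface, if the arm or the gripper's body presses on something with over 40 N, if the wrist force passes 120 N, or if a joint passes its speed limit or range.

## Working session

There is one attempt and no reset: what is moved stays moved. The work goes in short steps, Python scripts to look and compute and a tool call to move; the robot and the scene stay as the last step left them, time stands still between calls to the robot, and variables do not carry over. Pictures are saved under pics/ and viewed, about 12 in all and at most 16, crops included, and the job is handed in when it is done.

Besides the shell and the picture viewer there is one more tool, called after ">>>" in YAML: its name, and indented under it one key for each argument. drive_tool: Moves the arm, as the interface text tells. Its arguments: {"type":"object","properties":{"moves":{"type":"array"},"fingers":{"type":"number"},"newtons":{"type":"number"}},"required":["moves"]}

```bash
mkdir -p pics
cat > h.py <<'E'
import numpy as np, cv2
from scipy.spatial.transform import Rotation as R
from station import env
def cal(n):
    c=env.get_calibration(n); f=200/np.tan(np.radians(c['fov_y'])/2)
    a=np.array(c['attitude'],float)
    M=a if a.shape==(3,3) else (R.from_rotvec(a).as_matrix() if a.size==3 else R.from_quat(a).as_matrix())
    return c,f,M,np.array(c['position'])
def ray(n,px,C=None):
    c,f,M,p=C or cal(n)
    d=(np.array(px,float)-[c['cx'],c['cy']])/f; u=d.copy()
    for _ in range(20): u=d/(1+c['k1']*(u@u))
    return p,M@np.r_[u,1]
def onz(n,px,z,C=None):
    p,d=ray(n,px,C); return p+d*(z-p[2])/d[2]
def proj(n,X,C=None):
    c,f,M,p=C or cal(n)
    q=M.T@(np.array(X,float)-p); u=q[:2]/q[2]; u=u*(1+c['k1']*(u@u)); return u*f+[c['cx'],c['cy']]
def pic(n,name,box=None,s=1):
    im=env.read_camera(n)[:,:,::-1].copy()
    if box: im=im[box[1]:box[3],box[0]:box[2]]
    if s!=1: im=cv2.resize(im,None,fx=s,fy=s,interpolation=cv2.INTER_CUBIC)
    cv2.imwrite(f'pics/{name}.png',im)
E
python3 - <<'E'
from h import *
np.set_printoptions(precision=3,suppress=True)
for n in('scene','top','wrist'): print(n,env.get_calibration(n))
print(env.observe())
a=env.read_camera('top')[:,:,::-1];b=env.read_camera('scene')[:,:,::-1]
cv2.imwrite('pics/top0.png',a);cv2.imwrite('pics/scene0.png',b)
for cam in('top','scene'):
  for t in('bowl1','cover','cover_knob','knob_grip','warmer','board','ramekin','jar','shaker','carrier'):
    r=env.look_for(cam,t); print(cam,t,[(np.round(x['location']).astype(int).tolist(),round(x['score'],2),onz(cam,x['location'],0.04).round(3).tolist()[:2]) for x in r if x['score']>.15])
E
```

```text
scene {'fov_y': 57.505442088268715, 'cx': 319.27698148131026, 'cy': 198.66006319784367, 'k1': -0.008788149876580607, 'position': array([ 1.019, -0.136,  1.026]), 'attitude': array([-2.094, -1.566,  0.493])}
top {'fov_y': 56.200023579570384, 'cx': 318.5892240321409, 'cy': 200.85606068189244, 'k1': -0.04249821534445801, 'position': array([ 0.324, -0.002,  1.234]), 'attitude': array([-2.136,  2.186, -0.109])}
wrist {'fov_y': 69.58499338329435, 'cx': 319.4192126774511, 'cy': 194.52510905723366, 'k1': -0.04988549577989689, 'position': array([0.093, 0.548, 0.373]), 'attitude': array([2.321, 1.688, 0.269])}
{'time_s': 0.0, 'joint_pos': array([ 1.19 ,  0.301,  1.522, -0.   ,  1.321, -0.067]), 'qd': array([0.   , 0.001, 0.   , 0.   , 0.001, 0.001]), 'joint_efforts': array([ -0.   , -54.351, -36.179,  -0.   ,   0.004,  -0.   ]), 'eef_pos': array([0.17 , 0.523, 0.231]), 'tcp_rot': array([-0.491, -3.103,  0.002]), 'force': array([-1.017,  0.434, -0.381]), 'moment': array([-0.038,  0.024,  0.013]), 'gripper_width': 0.9999876263055988}
top bowl1 [([243, 218], 0.9, [0.405, 0.251]), ([281, 148], 0.8
[... 804 characters left out ...]
 227], 0.93, [0.544, 0.289]), ([375, 192], 0.6, [0.389, 0.238]), ([412, 169], 0.36, [0.335, 0.398])]
scene cover [([205, 183], 0.6, [0.191, -0.302]), ([181, 323], 0.29, [0.646, -0.416])]
scene cover_knob [([202, 184], 0.82, [0.19, -0.311]), ([259, 266], 0.56, [0.542, -0.182])]
scene knob_grip [([276, 208], 0.69, [0.36, -0.09]), ([465, 242], 0.4, [0.642, 0.432]), ([287, 274], 0.27, [0.588, -0.111])]
scene warmer [([290, 279], 0.76, [0.606, -0.106])]
scene board [([185, 241], 0.61, [0.397, -0.385])]
scene ramekin [([467, 242], 0.68, [0.643, 0.438])]
scene jar [([416, 169], 0.56, [0.338, 0.41])]
scene shaker [([344, 183], 0.58, [0.323, 0.154])]
scene carrier [([279, 208], 0.74, [0.36, -0.083])]
```

View pics/top0.png

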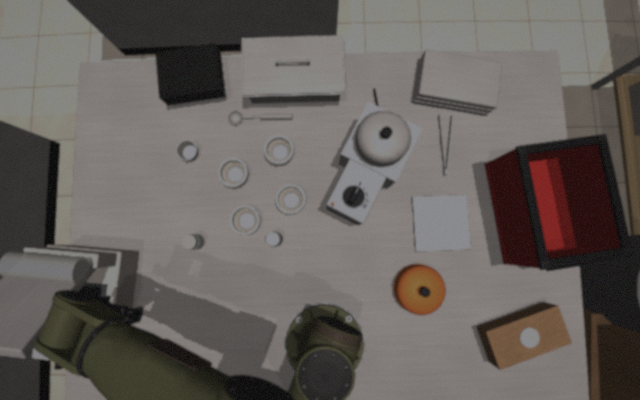

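View pics/scene0.png

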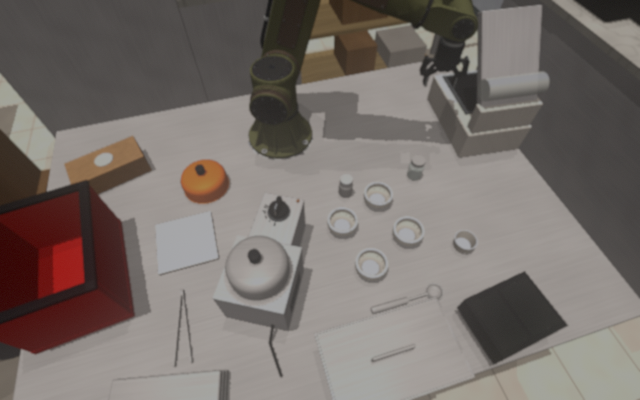

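The top view shows the steel cover on the warmer at (384,137), with the orange look-alike at (420,290). Four soup bowls are at (243,218), (281,148), (234,171) and (290,200). The smaller ramekin is at (187,152), the board at (441,223) and the heat knob at (354,195). Next I'll fit the warmer pose using both cameras.

Run:
```python
from h import *
from scipy.optimize import least_squares
np.set_printoptions(precision=4,suppress=True)
T=cv2.imread('pics/top0.png');S=cv2.imread('pics/scene0.png')
c1,c2=cal('top'),cal('scene')
def tri(a,b):
    A=[];B=[]
    for cam,px,C in(('top',a,c1),('scene',b,c2)):
        p,d=ray(cam,px,C);d/=np.linalg.norm(d);P=np.eye(3)-np.outer(d,d);A.append(P);B.append(P@p)
    return np.linalg.solve(sum(A),sum(B))
print('coverknob',tri((385.5,132.5),(254,256)),'knob',tri((354,195),(279,208)))
k=onz('top',(385.5,132.5),.247,c1);g=onz('top',(354,195),.194,c1);print(k,g,np.linalg.norm((k-g)[:2]),np.degrees(np.arctan2(*(k-g)[[1,0]])))
k2=onz('scene',(254,256),.247,c2);g2=onz('scene',(279,206),.194,c2);print(k2,g2,np.linalg.norm((k2-g2)[:2]),np.degrees(np.arctan2(*(k2-g2)[[1,0]])))
for a,b in(((243,218),(375,192)),((281,148),(370,265)),((234,171),(408,227)),((290,200),(345,223))): print('bowl',onz('top',a,.04,c1)[:2],onz('scene',b,.04,c2)[:2])
print('board',onz('top',(441,223),.012,c1),[onz('top',q,.012,c1)[:2] for q in((413,197),(465,195),(470,249),(416,250))])
s=env.observe();print(R.from_rotvec(s['tcp_rot']).as_matrix())
def draw(im,cam,C,box,sc,o,yaw):
    im=cv2.resize(im[box[1]:box[3],box[0]:box[2]],None,fx=sc,fy=sc,interpolation=cv2.INTER_CUBIC)
    Rz=R.from_euler('z',yaw,degrees=True).as_matrix()
    def L(pts,col):
        q=np.array([(proj(cam,np.r_[o,0]+Rz@np.array(p),C)-[box[0],box[1]])*sc for p in pts]);cv2.polylines(im,[q.astype(int)],True,col,1,cv2.LINE_AA)
    for z,cc in((.16,(0,255,0)),(0,(0,0,255))):
        L([(.09,.09,z),(.09,-.09,z),(-.09,-.09,z),(-.09,-.06,z),(-.242,-.06,z),(-.242,.06,z),(-.09,.06,z),(-.09,.09,z)],cc)
    t=np.linspace(0,6.28,40)
    L([(.079*np.cos(a),.079*np.sin(a),.16) for a in t],(255,0,0))
    L([(.015*np.cos(a),.015*np.sin(a),.26) for a in t],(255,0,255))
    L([(-.185+.028*np.cos(a),.028*np.sin(a),.181) for a in t],(255,255,0))
    return im
o=((k+k2)/2)[:2];yaw=np.degrees(np.arctan2(*((k+k2)-(g+g2))[[1,0]]));print(o,yaw)
a=draw(T,'top',c1,(310,90,440,230),4,o,yaw);b=draw(S,'scene',c2,(205,185,320,335),4,o,yaw)
h=max(a.shape[0],b.shape[0]);v=[cv2.copyMakeBorder(x,0,h-x.shape[0],0,0,0) for x in(a,b)]
m=np.hstack(v);f=min(1,800/m.shape[1],600/m.shape[0]);cv2.imwrite('pics/ov1.png',cv2.resize(m,None,fx=f,fy=f))
```

```text
coverknob [ 0.6141 -0.1797  0.2474] knob [ 0.4544 -0.0923  0.181 ]
[ 0.6142 -0.18    0.247 ] [ 0.4523 -0.0937  0.194 ] 0.18345967114347067 -28.064292544215622
[ 0.6139 -0.1795  0.247 ] [ 0.4572 -0.089   0.194 ] 0.18096258906793397 -29.98507759191998
bowl [0.4056 0.25  ] [0.3892 0.2388]
bowl [0.6315 0.1256] [0.6308 0.1289]
bowl [0.5591 0.2795] [0.5443 0.2885]
bowl [0.46   0.0985] [0.4748 0.1046]
board [ 0.3761 -0.3909  0.012 ] [array([ 0.4636, -0.3034]), array([ 0.4663, -0.4759]), array([ 0.2894, -0.4811]), array([ 0.2907, -0.3048])]
[[-0.9512  0.3087  0.    ]
 [ 0.3087  0.9512 -0.    ]
 [-0.     -0.     -1.    ]]
[ 0.6141 -0.1797] -29.01810368203618
```

View pics/ov1.png

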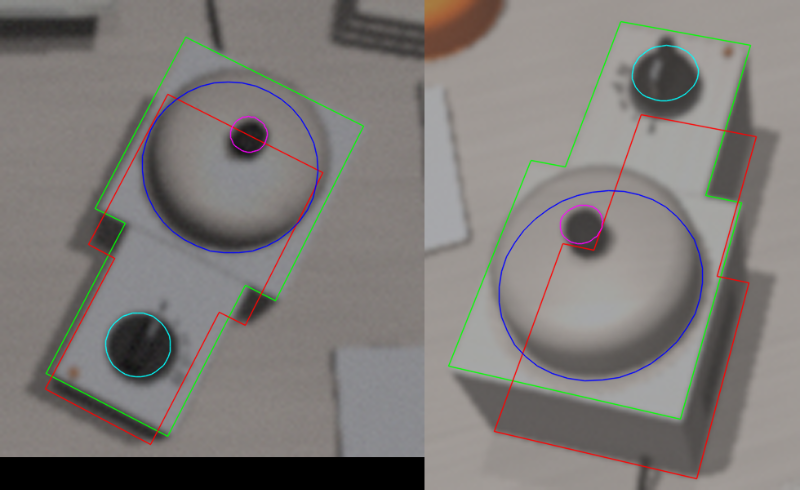

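The overlay matches in both views, so the warmer is at (0.614,-0.180) with yaw -29°. The steel cover on it is the one meant. Moving towards it, with the jaw axis along the warmer's y.

>>> drive_tool:
  moves: [0.02,-0.03,0.02,0,0,-5.5,0.024,-0.038,0.02,0,0,-5.5,0.024,-0.038,0.02,0,0,0,0.024,-0.038,0.02,0,0,0,0.024,-0.038,0.02,0,0,0,0.024,-0.038,0.01,0,0,0,0.024,-0.038,0.01,0,0,0,0.024,-0.038,0,0,0,0,0.024,-0.038,0,0,0,0,0.024,-0.038,0,0,0,0]
  fingers: 0.0854
  newtons: 60

```text
time_s: 2.1
eef_pos: [0.4078, 0.1392, 0.3555]
tcp_rot: [0.785, 3.037, 0.0]
force: [0.1, 1.1, -0.2]
gripper_width: 1.001
```

>>> drive_tool:
  moves: [0.024,-0.038,0,0,0,0,0.024,-0.038,0,0,0,0,0.024,-0.038,0,0,0,0,0.024,-0.038,0,0,0,0,0.024,-0.038,0,0,0,0,0.024,-0.038,0,0,0,0,0,0,0,0,0,0,0,0,0,0,0,0,0,0,0,0,0,0,0,0,0,0,0,0]

```text
time_s: 3.1
eef_pos: [0.5565, -0.1037, 0.3548]
tcp_rot: [0.793, 3.035, 0.001]
force: [0.0, 0.2, 0.1]
gripper_width: 1.003
```

>>> drive_tool:
  moves: [0.025,-0.035,0,0,0,0,0.025,-0.035,0,0,0,0,0.0075,-0.006,0,0,0,0,0,0,0,0,0,0,0,0,0,0,0,0,0,0,0,0,0,0,0,0,0,0,0,0,0,0,0,0,0,0,0,0,0,0,0,0,0,0,0,0,0,0]

```text
time_s: 4.1
eef_pos: [0.6134, -0.1732, 0.3596]
tcp_rot: [0.775, 3.034, 0.002]
force: [0.3, 0.1, 0.6]
gripper_width: 1.0
```

Run:
```python
from h import *
np.set_printoptions(precision=4,suppress=True)
C=cal('wrist');s=env.observe();pic('wrist','w1')
print(s['eef_pos'],s['joint_pos'],proj('wrist',[.614,-.18,.26],C))
for t in('cover_knob','knob_grip'):
  for x in env.look_for('wrist',t): print(t,x['location'],x['score'],onz('wrist',x['location'],.252,C),onz('wrist',x['location'],.2,C))
```

```text
[ 0.6134 -0.1732  0.3596] [-0.3334  0.4497  1.0275  0.002   1.654  -1.4037] [313.5281 198.3562]
cover_knob [312.4, 176.5] 0.93 [ 0.5978 -0.1723  0.252 ] [ 0.6097 -0.1801  0.2   ]
knob_grip [312.5, 9.4] 0.91 [ 0.4823 -0.108   0.252 ] [ 0.4701 -0.1024  0.2   ]
```

View pics/w1.png

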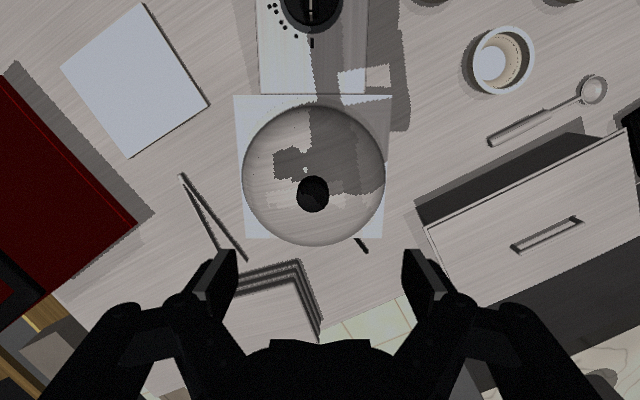

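The wrist view shows the cover knob at (313,193) and its dome centred on the deck, which agrees with the fit. The heat knob's line is at the top of the picture, around (312,10). Descending to grip the cover knob.

>>> drive_tool:
  moves: [-0.001,-0.006,-0.025,0,0,0,0,0,-0.025,0,0,0,0,0,-0.025,0,0,0,0,0,-0.025,0,0,0,0,0,-0.01,0,0,0,0,0,-0.005,0,0,0,0,0,0,0,0,0,0,0,0,0,0,0,0,0,0,0,0,0,0,0,0,0,0,0]

```text
time_s: 5.25
eef_pos: [0.6131, -0.1802, 0.2449]
tcp_rot: [0.775, 3.027, 0.001]
force: [0.3, 0.1, 0.4]
gripper_width: 0.998
```

>>> drive_tool:
  moves: [0,0,-0.008,0,0,0,0,0,0,0,0,0,0,0,0,0,0,0,0,0,0,0,0,0,0,0,0,0,0,0,0,0,0,0,0,0,0,0,0,0,0,0,0,0,0,0,0,0,0,0,0,0,0,0,0,0,0,0,0,0]

```text
time_s: 6.25
eef_pos: [0.6134, -0.1803, 0.2373]
tcp_rot: [0.774, 3.025, 0.001]
force: [-0.8, 0.9, -0.2]
gripper_width: 1.002
```

>>> drive_tool:
  moves: [0,0,0,0,0,0,0,0,0,0,0,0,0,0,0,0,0,0,0,0,0,0,0,0,0,0,0,0,0,0,0,0,0,0,0,0,0,0,0,0,0,0,0,0,0,0,0,0,0,0,0,0,0,0,0,0,0,0,0,0]
  fingers: 0.0
  newtons: 40

```text
time_s: 7.25
eef_pos: [0.6135, -0.1803, 0.2376]
tcp_rot: [0.774, 3.025, 0.001]
force: [-0.0, -0.2, 0.1]
gripper_width: 0.334
```

>>> drive_tool:
  moves: [0,0,0.01,0,0,0,0,0,0.015,0,0,0,0,0,0.02,0,0,0,0,0,0.02,0,0,0,0,0,0.02,0,0,0,-0.015,-0.013,0,0,0,0,-0.03,-0.026,0,0,0,0,-0.03,-0.026,0,0,0,0,-0.03,-0.026,0,0,0,0,-0.03,-0.026,0,0,0,0]

```text
time_s: 8.25
eef_pos: [0.475, -0.2967, 0.3285]
tcp_rot: [0.765, 3.03, 0.001]
force: [0.3, -0.8, -1.7]
gripper_width: 0.333
```

>>> drive_tool:
  moves: [-0.03,-0.026,0,0,0,0,-0.03,-0.026,0,0,0,0,-0.02,-0.02,0,0,0,0,-0.01,-0.01,0,0,0,0,0,0,0,0,0,0,0,0,0,0,0,0,0,0,0,0,0,0,0,0,0,0,0,0,0,0,0,0,0,0,0,0,0,0,0,0]

```text
time_s: 9.25
eef_pos: [0.3788, -0.382, 0.3325]
tcp_rot: [0.768, 3.028, -0.001]
force: [0.6, 0.2, -2.3]
gripper_width: 0.334
```

Run:
```python
from h import *
a=env.read_camera('top')[90:310,200:520,::-1];cv2.imwrite('pics/t2.png',cv2.resize(a,None,fx=2.4,fy=2.4,interpolation=cv2.INTER_CUBIC))
print(env.observe()['eef_pos'])
for t in('bowl1','carrier'): print(t,[(np.round(x['location']).tolist(),round(x['score'],2),onz('top',x['location'],.04).round(3)[:2].tolist()) for x in env.look_for('top',t)])
```

```text
[ 0.37883681 -0.38198063  0.33251503]
bowl1 [([234.0, 168.0], 0.87, [0.57, 0.28]), ([283.0, 150.0], 0.85, [0.623, 0.118]), ([290.0, 202.0], 0.82, [0.454, 0.098]), ([244.0, 218.0], 0.59, [0.406, 0.246])]
carrier [([386.0, 139.0], 0.84, [0.653, -0.216]), ([245.0, 220.0], 0.5, [0.398, 0.245])]
```

View pics/t2.png

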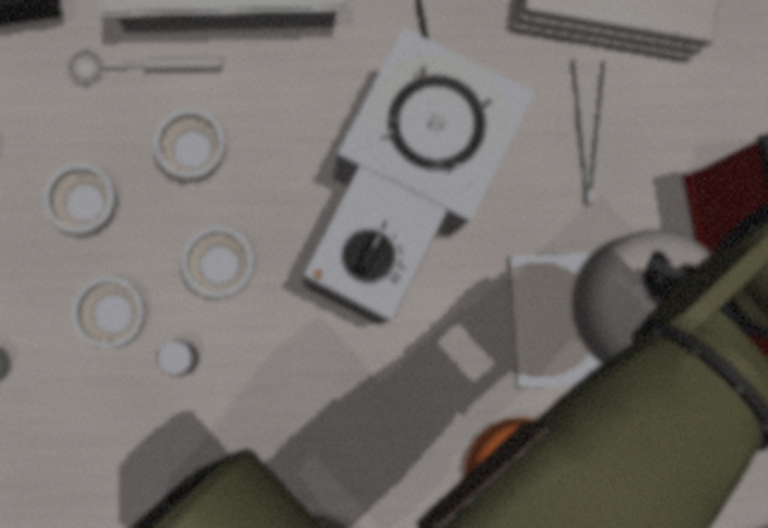

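The cover is off, held over the board; the empty well is centred at about (382,141) in the full image, and all four bowls are undisturbed. Lowering the cover onto the board.

>>> drive_tool:
  moves: [-0.004,-0.007,-0.035,0,0,0,0,0,-0.04,0,0,0,0,0,-0.04,0,0,0,0,0,-0.04,0,0,0,0,0,-0.035,0,0,0,0,0,-0.02,0,0,0,0,0,-0.015,0,0,0,0,0,0,0,0,0,0,0,0,0,0,0,0,0,0,0,0,0]

```text
time_s: 10.4
eef_pos: [0.3741, -0.3886, 0.1017]
tcp_rot: [0.767, 3.025, -0.005]
force: [0.6, 0.3, -2.6]
gripper_width: 0.337
```

>>> drive_tool:
  moves: [0,0,-0.006,0,0,0,0,0,-0.004,0,0,0,0,0,-0.002,0,0,0,0,0,-0.002,0,0,0,0,0,0,0,0,0,0,0,0,0,0,0,0,0,0,0,0,0,0,0,0,0,0,0,0,0,0,0,0,0,0,0,0,0,0,0]

```text
time_s: 11.4
eef_pos: [0.3752, -0.3898, 0.0897]
tcp_rot: [0.766, 3.02, -0.01]
force: [0.2, 0.5, -0.4]
gripper_width: 0.338
```

>>> drive_tool:
  moves: [0,0,0,0,0,0,0,0,0,0,0,0,0,0,0,0,0,0,0,0,0,0,0,0,0,0,0,0,0,0,0,0,0,0,0,0,0,0,0.03,0,0,0,0,0,0.04,0,0,0,0,0,0.045,0,0,0,0,0,0.045,0,0,0]
  fingers: 0.0854

```text
time_s: 12.4
eef_pos: [0.3731, -0.3874, 0.249]
tcp_rot: [0.769, 3.029, 0.0]
force: [0.2, -0.7, 1.0]
gripper_width: 1.003
```

```bash
cat >> h.py <<'E'
def fix(yaw=61.):
    """turn (deg, world rotvec) that brings the tool to straight down with jaw axis at yaw"""
    s=env.observe(); g=R.from_rotvec(np.pi*np.array([np.cos(np.radians((yaw+90)/2)),np.sin(np.radians((yaw+90)/2)),0]))
    return np.degrees((g*R.from_rotvec(s['tcp_rot']).inv()).as_rotvec()).round(2)
E
python3 - <<'E'
from h import *
print(env.observe()['eef_pos'],fix(),onz('top',(382.1,141.25),.16))
E
```

```text
[ 0.37306219 -0.38740474  0.24896705] [ 0.24  0.91 -0.53] [ 0.61358815 -0.18453778  0.16      ]
```

>>> drive_tool:
  moves: [0,0,0.04,0.2,0.9,-0.5,0.005,0.03,0.03,0,0,0,0.013,0.047,0.01,0,0,0,0.013,0.047,0,0,0,0,0.013,0.047,0,0,0,0,0.013,0.047,0,0,0,0,0.013,0.047,0,0,0,0,0.013,0.047,0,0,0,0,0.013,0.047,0,0,0,0,0.013,0.047,0,0,0,0]

```text
time_s: 13.4
eef_pos: [0.4807, 0.0266, 0.3405]
tcp_rot: [0.797, 3.025, -0.01]
force: [0.4, 0.1, -0.3]
gripper_width: 1.005
```

>>> drive_tool:
  moves: [0.013,0.047,0,0,0,0,0.013,0.047,0,0,0,0,0.013,0.047,0,0,0,0,0.01,0.03,0,0,0,0,0,0,0,0,0,0,0,0,0,0,0,0,0,0,0,0,0,0,0,0,0,0,0,0,0,0,0,0,0,0,0,0,0,0,0,0]
  fingers: 0.04

```text
time_s: 14.4
eef_pos: [0.5291, 0.2056, 0.3403]
tcp_rot: [0.792, 3.026, -0.009]
force: [0.1, 0.3, 1.3]
gripper_width: 0.471
```

```bash
cat >> h.py <<'E'
def bowls(name=None):
    C=cal('wrist');im=env.read_camera('wrist')[:,:,::-1].copy()
    out=[]
    g=cv2.GaussianBlur(im,(3,3),0).astype(float).mean(2)
    for x in env.look_for('wrist','bowl1'):
        if x['score']<.3: continue
        c=onz('wrist',x['location'],.04,C)[:2]
        # refine: maximise outward brightness drop... rim outer (48mm) & inner (40mm) edges at z=.048
        t=np.linspace(0,2*np.pi,72,endpoint=False)
        def smp(c,r):
            P=[proj('wrist',[c[0]+r*np.cos(a),c[1]+r*np.sin(a),.048],C) for a in t]
            P=np.array(P,np.float32); return cv2.remap(g.astype(np.float32),P[:,0].reshape(1,-1),P[:,1].reshape(1,-1),cv2.INTER_LINEAR)[0]
        def sc(c): return np.clip(smp(c,.044)-smp(c,.052),-40,40).mean()+np.clip(smp(c,.044)-smp(c,.036),-40,40).mean()
        st=.006
        cand=[(c+np.array([i,j])*.004) for i in range(-6,7) for j in range(-6,7)]
        c=max(cand,key=sc)
        for st in(.002,.001,.0005):
            c=max([c+np.array([i,j])*st for i in(-2,-1,0,1,2) for j in(-2,-1,0,1,2)],key=sc)
        out.append((round(x['score'],2),c.round(4),round(float(sc(c)),1)))
        if name:
            for r in(.04,.048):
                P=np.array([proj('wrist',[c[0]+r*np.cos(a),c[1]+r*np.sin(a),.048],C) for a in t]);cv2.polylines(im,[P.astype(int)],True,(0,255,0),1)
    if name: cv2.imwrite(f'pics/{name}.png',im)
    return out
E
python3 - <<'E'
from h import *
print(env.observe()['eef_pos'],fix())
for b in bowls('w2'): print(b)
E
```

```text
[0.5290773  0.2055666  0.34029808] [0.52 0.67 0.32]
(0.88, array([0.5528, 0.2843]), 60.3)
(0.75, array([0.6234, 0.1339]), 61.0)
(0.66, array([ 0.4799, -0.1915]), 10.6)
(0.63, array([0.4619, 0.098 ]), 74.3)
(0.56, array([0.3972, 0.2448]), 62.3)
```

View pics/w2.png

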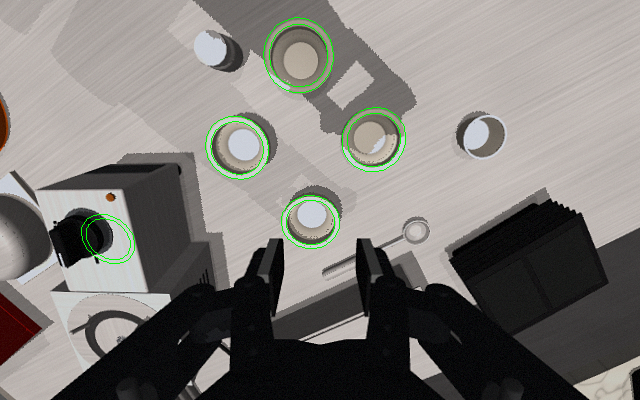

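The green fits sit on the four soup-bowl rims, at (299,55), (374,138), (238,147) and (311,219). The ramekin at (481,135) and the false detection on the heat knob at (107,237) are left out. The first bowl is D at (0.462,0.098).

>>> drive_tool:
  moves: [-0.023,-0.034,-0.02,0.5,0.7,0.3,-0.023,-0.035,-0.03,0,0,0,0,0,-0.04,0,0,0,0,0,-0.04,0,0,0,0,0,-0.04,0,0,0,0,0,-0.03,0,0,0,0,0,-0.02,0,0,0,0,0,0,0,0,0,0,0,0,0,0,0,0,0,0,0,0,0]

```text
time_s: 15.5
eef_pos: [0.4807, 0.1327, 0.1162]
tcp_rot: [0.789, 3.035, 0.005]
force: [0.1, 0.2, 0.2]
gripper_width: 0.468
```

Run:
```python
from h import *
print(env.observe()['eef_pos'],fix())
for b in bowls(): print(b)
```

```text
[0.48065162 0.13272518 0.11624282] [-0.09  0.37  0.13]
(0.89, array([0.3988, 0.2451]), 37.5)
(0.87, array([0.6262, 0.1302]), 16.1)
(0.65, array([0.5502, 0.2811]), 59.6)
```

>>> drive_tool:
  moves: [0.002,0.004,-0.02,0,0.3,0,0,0,-0.02,0,0,0,0,0,-0.02,0,0,0,0,0,-0.015,0,0,0,0,0,-0.01,0,0,0,0,0,-0.003,0,0,0,0,0,0,0,0,0,0,0,0,0,0,0,0,0,0,0,0,0,0,0,0,0,0,0]

```text
time_s: 16.6
eef_pos: [0.4877, 0.1381, 0.034]
tcp_rot: [0.786, 3.026, 0.014]
force: [-0.1, 0.7, -0.4]
gripper_width: 0.47
```

Run:
```python
from h import *
s=env.observe();print(s['eef_pos'],s['force'],fix()); pic('wrist','w3')
```

```text
[0.48772723 0.13807472 0.03401191] [-0.12957224  0.67991398 -0.36756114] [-0.28  0.97  0.11]
```

View pics/w3.png

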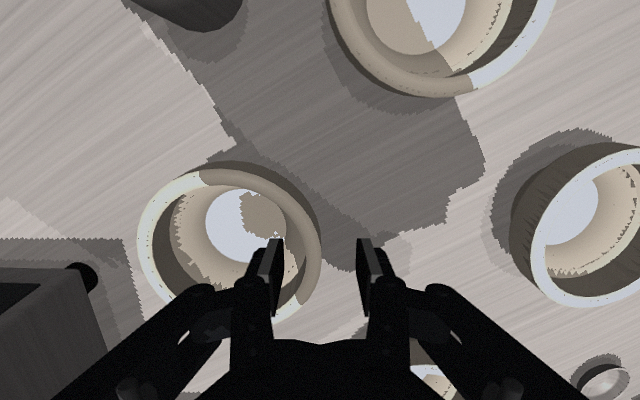

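The rim of bowl D, centred at about (230,245), lies between the open fingers. Descending the last bit and closing.

>>> drive_tool:
  moves: [-0.004,-0.001,-0.004,-0.3,1,0.1,0,0,-0.004,0,0,0,0,0,0,0,0,0,0,0,0,0,0,0,0,0,0,0,0,0,0,0,0,0,0,0,0,0,0,0,0,0,0,0,0,0,0,0,0,0,0,0,0,0,0,0,0,0,0,0]

```text
time_s: 17.65
eef_pos: [0.4835, 0.137, 0.0256]
tcp_rot: [-0.786, -3.04, 0.002]
force: [-0.0, 0.6, 0.3]
gripper_width: 0.471
```

>>> drive_tool:
  moves: [0,0,0,0,0,0,0,0,0,0,0,0,0,0,0,0,0,0,0,0,0,0,0,0,0,0,0,0,0,0,0,0,0,0,0,0,0,0,0,0,0,0,0,0,0,0,0,0,0,0,0,0,0,0,0,0,0,0,0,0]
  fingers: 0.0
  newtons: 50

```text
time_s: 18.65
eef_pos: [0.4835, 0.137, 0.0258]
tcp_rot: [-0.787, -3.04, 0.002]
force: [0.4, -0.3, 0.3]
gripper_width: 0.101
```

>>> drive_tool:
  moves: [0,0,0.01,0,0,0,0,0,0.02,0,0,0,0,0,0.03,0,0,0,0,0,0.04,0,0,0,0,0,0.04,0,0,0,0,0,0.04,0,0,0,0,0,0.03,0,0,0,0,0,0.01,0,0,0,0,0,0,0,0,0,0,0,0,0,0,0]

```text
time_s: 19.65
eef_pos: [0.4792, 0.1362, 0.2557]
tcp_rot: [-0.786, -3.037, 0.004]
force: [0.4, 1.0, -1.2]
gripper_width: 0.103
```

Run:
```python
from h import *
s=env.observe();print(s['eef_pos'],s['force'],s['moment'],fix()); pic('wrist','w4')
```

```text
[0.4791843  0.13618303 0.25573836] [ 0.41597162  1.03789115 -1.20845728] [ 0.07369985 -0.08286313  0.01480339] [ 0.07 -0.32  0.01]
```

View pics/w4.png

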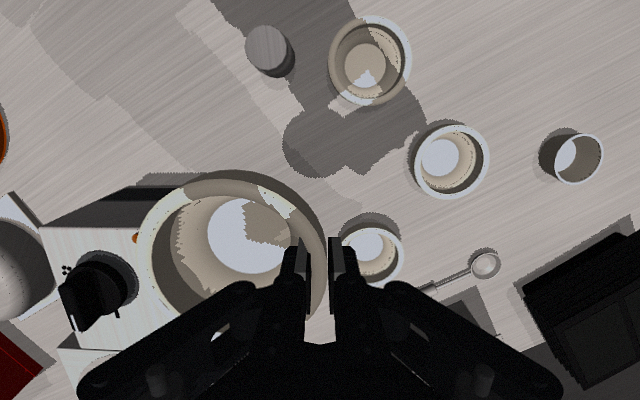

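```bash
cat >> h.py <<'E'
def held(draw=None):
    """offset of held bowl's rim circle in tool axes (tangential along tool x, radial along -tool y), tilts (deg)"""
    C=cal('wrist');s=env.observe();im=env.read_camera('wrist')[:,:,::-1].copy();g=cv2.GaussianBlur(im,(3,3),0).mean(2).astype(np.float32)
    M=R.from_rotvec(s['tcp_rot']).as_matrix();p=s['eef_pos']
    t=np.radians(np.arange(0,360,4)); t=t[np.abs((np.degrees(t)-90+180)%360-180)>45]
    def pts(q,r):
        Q=R.from_euler('xy',q[3:5],degrees=True).as_matrix()
        return np.array([proj('wrist',p+M@(np.array(q[:3])+Q@[r*np.cos(a),r*np.sin(a),0]),C) for a in t],np.float32)
    def smp(q,r):
        P=pts(q,r);return cv2.remap(g,P[:,:1],P[:,1:],cv2.INTER_LINEAR)[:,0]
    def sc(q):
        m=smp(q,.044);return -(np.clip(m-smp(q,.0505),-40,40).mean()+np.clip(m-smp(q,.0375),-40,40).mean())
    from scipy.optimize import minimize
    best=min((minimize(sc,[u,-.044,-.022,a,0],method='Nelder-Mead',options=dict(initial_simplex=np.array([u,-.044,-.022,a,0])+np.vstack([np.zeros(5),np.diag([.004,.004,.004,5,5])]))) for u in(-.004,.004) for a in(-4,4)),key=lambda r:r.fun)
    if draw:
        for r in(.04,.048): cv2.polylines(im,[pts(best.x,r).astype(int)],False,(0,255,0),1)
        cv2.imwrite(f'pics/{draw}.png',im)
    return np.r_[best.x[:3]*1000,best.x[3:],best.fun].round(1)
E
python3 - <<'E'
from h import *
print(held('w5'))
E
```

```text
[ -1.  -44.6 -18.    7.5   4.7 -38.2]
```

>>> drive_tool:
  moves: [0.02,-0.03,0.004,0,0,0,0.02,-0.04,0,0,0,0,0.02,-0.04,0,0,0,0,0.02,-0.04,0,0,0,0,0.02,-0.04,0,0,0,0,0.02,-0.04,0,0,0,0,0.02,-0.03,0,0,0,0,0,0,0,0,0,0,0,0,0,0,0,0,0,0,0,0,0,0]

```text
time_s: 20.75
eef_pos: [0.619, -0.1342, 0.2416]
tcp_rot: [-0.775, -3.012, 0.008]
force: [-0.3, 0.2, -1.7]
gripper_width: 0.107
```

Run:
```python
from h import *
s=env.observe();print(s['eef_pos'],s['force'],fix(),s['joint_pos']); print(held())
```

```text
[ 0.61903699 -0.13419414  0.24161737] [-0.26716877  0.1852426  -1.7321432 ] [-0.18 -1.82 -0.14] [-0.26919059  0.50090612  1.21915636 -0.00546133  1.4530688  -1.33562256]
[ -1.2 -47.8 -16.7   2.5   0.8 -40. ]
```

View pics/w5.png

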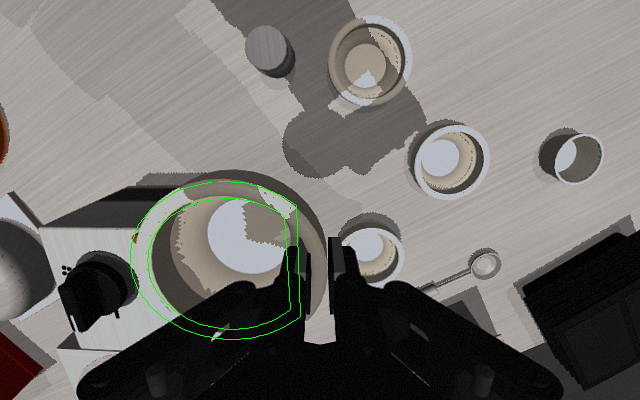

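>>> drive_tool:
  moves: [0.008,-0.004,0,-0.2,-1.8,-0.1,0.008,-0.004,0,0,0,0,0,0,0,0,0,0,0,0,0,0,0,0,0,0,0,0,0,0,0,0,0,0,0,0,0,0,0,0,0,0,0,0,0,0,0,0,0,0,0,0,0,0,0,0,0,0,0,0]

```text
time_s: 21.8
eef_pos: [0.6346, -0.1382, 0.2424]
tcp_rot: [-0.778, -3.042, 0.0]
force: [0.2, -0.7, -1.0]
gripper_width: 0.106
```

Run:
```python
from h import *
s=env.observe();print(s['eef_pos'],s['force'],fix()); print(held())
a=env.read_camera('top')[90:240,310:440,::-1];b=env.read_camera('scene')[185:335,205:335,::-1]
cv2.imwrite('pics/p1.png',cv2.resize(np.hstack([a,b]),None,fx=3,fy=3,interpolation=cv2.INTER_CUBIC))
```

```text
[ 0.63461765 -0.13817875  0.24236113] [ 0.24860618 -0.74570358 -0.98995209] [-0.01 -0.11 -0.32]
[ -0.4 -46.7 -17.    2.7   2.2 -41.7]
```

View pics/p1.png

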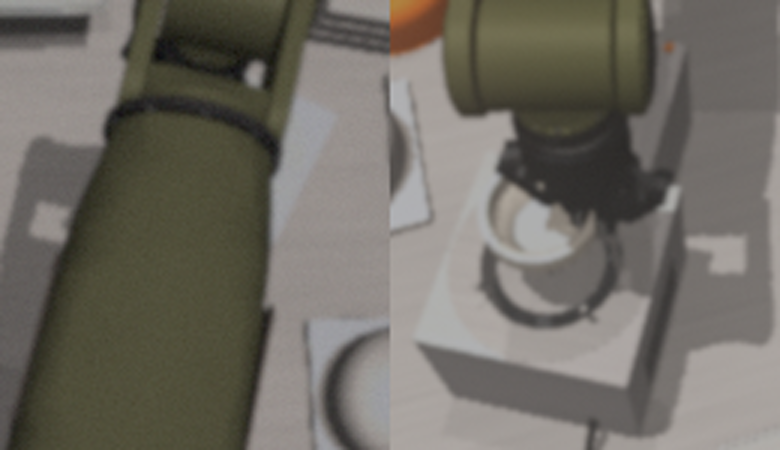

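The right half shows the bowl held level over the ring of the well. Lowering to just above the rod tips, then checking.

>>> drive_tool:
  moves: [0,-0.004,-0.01,0,0,0,0,0,-0.01,0,0,0,0,0,-0.01,0,0,0,0,0,-0.008,0,0,0,0,0,0,0,0,0,0,0,0,0,0,0,0,0,0,0,0,0,0,0,0,0,0,0,0,0,0,0,0,0,0,0,0,0,0,0]

```text
time_s: 22.95
eef_pos: [0.6344, -0.1425, 0.2005]
tcp_rot: [-0.777, -3.041, 0.0]
force: [0.7, -0.2, -1.9]
gripper_width: 0.104
```

>>> drive_tool:
  moves: [0.0005,0,-0.005,0,0,0,0,0,-0.005,0,0,0,0,0,-0.005,0,0,0,0,0,-0.004,0,0,0,0,0,-0.004,0,0,0,0,0,-0.004,0,0,0,0,0,-0.002,0,0,0,0,0,0,0,0,0,0,0,0,0,0,0,0,0,0,0,0,0]

```text
time_s: 23.95
eef_pos: [0.6352, -0.1426, 0.1695]
tcp_rot: [-0.778, -3.043, 0.001]
force: [0.1, -0.3, -0.7]
gripper_width: 0.104
```

Run:
```python
from h import *
s=env.observe();print(s['eef_pos'],s['force'],s['moment'],fix())
```

```text
[ 0.63522633 -0.14256343  0.16949378] [ 0.08906344 -0.28911919 -0.65208146] [0.08492402 0.01085667 0.01028887] [ 0.   -0.08 -0.33]
```

>>> drive_tool:
  moves: [0,0,0,0,0,0,0,0,0,0,0,0,0,0,0,0,0,0,0,0,0,0,0,0,0,0,0,0,0,0,0,0,0.01,0,0,0,0,0,0.02,0,0,0,0,0,0.03,0,0,0,0,0,0.04,0,0,0,0,0,0.03,0,0,0]
  fingers: 0.04

```text
time_s: 24.95
eef_pos: [0.6334, -0.1422, 0.3028]
tcp_rot: [-0.776, -3.037, 0.001]
force: [-0.4, 0.7, 0.8]
gripper_width: 0.466
```

>>> drive_tool:
  moves: [-0.02,0.04,0,0,0,0,-0.02,0.04,0,0,0,0,-0.02,0.04,0,0,0,0,-0.02,0.04,0,0,0,0,-0.02,0.04,0,0,0,0,-0.01,0.03,0,0,0,0,0,0.02,0,0,0,0,0,0,0,0,0,0,0,0,0,0,0,0,0,0,0,0,0,0]

```text
time_s: 25.95
eef_pos: [0.5182, 0.1145, 0.317]
tcp_rot: [0.778, 3.033, 0.005]
force: [-0.1, 0.3, -0.2]
gripper_width: 0.467
```

Run:
```python
from h import *
s=env.observe();print(s['eef_pos'],s['force'],fix())
for b in bowls(): print(b)
a=env.read_camera('top')[90:240,310:440,::-1];b=env.read_camera('scene')[185:335,205:335,::-1]
cv2.imwrite('pics/p2.png',cv2.resize(np.hstack([a,b]),None,fx=3,fy=3,interpolation=cv2.INTER_CUBIC))
```

```text
[0.51816165 0.11451046 0.31695221] [-0.11904377  0.25369094 -0.21589795] [-0.02  0.63 -0.23]
(0.92, array([0.3971, 0.246 ]), 43.7)
(0.66, array([ 0.6568, -0.3521]), 7.2)
(0.66, array([0.6227, 0.1334]), 66.2)
(0.35, array([0.3517, 0.1319]), 10.5)
```

View pics/p2.png

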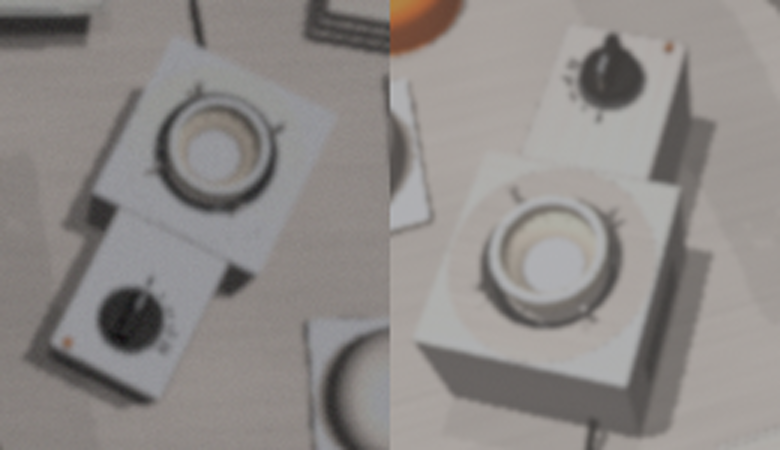

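Bowl 1 stands upright on the carrier between the rods in both views, at (215,150) and (550,250). Next is bowl B at (0.623,0.134).

>>> drive_tool:
  moves: [0.035,0.015,0,0,0.6,-0.2,0.035,0.015,-0.01,0,0,0,0.035,0.015,-0.02,0,0,0,0.016,0.008,-0.03,0,0,0,0,0,-0.03,0,0,0,0,0,-0.03,0,0,0,0,0,0,0,0,0,0,0,0,0,0,0,0,0,0,0,0,0,0,0,0,0,0,0]

```text
time_s: 27.15
eef_pos: [0.6448, 0.1647, 0.1947]
tcp_rot: [0.796, 3.037, 0.002]
force: [-0.7, -0.1, -0.0]
gripper_width: 0.467
```

Run:
```python
from h import *
s=env.observe();print(s['eef_pos'],s['force'],fix())
for b in bowls(): print(b)
```

```text
[0.64481198 0.16469604 0.194722  ] [-0.68896185 -0.1179267  -0.04064046] [-0.03  0.14  0.39]
(0.95, array([0.5533, 0.2847]), 44.5)
(0.94, array([0.6245, 0.1323]), 63.8)
(0.83, array([ 0.6895, -0.3887]), 13.7)
```

>>> drive_tool:
  moves: [0.001,0.006,-0.02,0,0,0.4,0,0,-0.03,0,0,0,0,0,-0.03,0,0,0,0,0,-0.03,0,0,0,0,0,-0.02,0,0,0,0,0,-0.01,0,0,0,0,0,-0.005,0,0,0,0,0,0,0,0,0,0,0,0,0,0,0,0,0,0,0,0,0]

```text
time_s: 28.25
eef_pos: [0.6492, 0.1718, 0.0554]
tcp_rot: [0.781, 3.025, 0.013]
force: [0.7, 0.1, -0.1]
gripper_width: 0.469
```

Run:
```python
from h import *
s=env.observe();print(s['eef_pos'],s['force'],fix())
```

```text
[0.64920848 0.17179965 0.05538348] [ 0.65138739  0.05942812 -0.13610635] [-0.21  1.06 -0.04]
```

>>> drive_tool:
  moves: [-0.004,-0.001,-0.01,-0.2,1.0,0,0,0,-0.01,0,0,0,0,0,-0.007,0,0,0,0,0,-0.002,0,0,0,0,0,0,0,0,0,0,0,0,0,0,0,0,0,0,0,0,0,0,0,0,0,0,0,0,0,0,0,0,0,0,0,0,0,0,0]

```text
time_s: 29.25
eef_pos: [0.6455, 0.1708, 0.0256]
tcp_rot: [0.785, 3.04, 0.001]
force: [0.3, 0.7, 0.6]
gripper_width: 0.468
```

>>> drive_tool:
  moves: [0,0,0,0,0,0,0,0,0,0,0,0,0,0,0,0,0,0,0,0,0,0,0,0,0,0,0,0,0,0,0,0,0,0,0,0,0,0,0,0,0,0,0,0,0,0,0,0,0,0,0,0,0,0,0,0,0,0,0,0]
  fingers: 0.0

```text
time_s: 30.25
eef_pos: [0.6456, 0.1709, 0.0259]
tcp_rot: [0.785, 3.04, 0.002]
force: [-0.2, -0.2, 0.5]
gripper_width: 0.082
```

>>> drive_tool:
  moves: [0,0,0.01,0,0,0,0,0,0.02,0,0,0,0,0,0.03,0,0,0,0,0,0.04,0,0,0,0,0,0.04,0,0,0,0,0,0.04,0,0,0,0,0,0.03,0,0,0,0,0,0.01,0,0,0,0,0,0,0,0,0,0,0,0,0,0,0]

```text
time_s: 31.25
eef_pos: [0.6417, 0.17, 0.2549]
tcp_rot: [-0.785, -3.04, 0.001]
force: [-0.4, 0.2, -2.9]
gripper_width: 0.084
```

Run:
```python
from h import *
s=env.observe();print(s['eef_pos'],s['force'],s['moment'],fix(),held())
```

```text
[0.64174977 0.17003051 0.25487867] [-0.37058026  0.20424674 -2.87561673] [ 0.06053516 -0.02272242 -0.00229819] [ 0.01 -0.14 -0.04] [ -4.9 -47.4 -11.2   4.4   2.6 -43.4]
```

>>> drive_tool:
  moves: [0,-0.03,0,0,0,0,0,-0.042,0,0,0,0,0,-0.042,0,0,0,0,0,-0.042,0,0,0,0,0,-0.042,0,0,0,0,0,-0.042,0,0,0,0,0,-0.035,0,0,0,0,0,-0.02,0,0,0,0,0,0,0,0,0,0,0,0,0,0,0,0]

```text
time_s: 32.3
eef_pos: [0.635, -0.135, 0.2329]
tcp_rot: [-0.774, -3.011, 0.008]
force: [1.2, 0.4, -2.8]
gripper_width: 0.08
```

```bash
python3 - <<'E'
s=open('h.py').read()
s=s.replace("def held(draw=None):","def held(draw=None,z=-.0222):").replace("def sc(q):","def sc(q):\n        q=[q[0],q[1],z,q[2],0]").replace("[u,-.044,-.022,a,0]","[u,-.044,a]").replace("np.zeros(5),np.diag([.004,.004,.004,5,5])","np.zeros(3),np.diag([.004,.004,5])").replace("pts(best.x,r)","pts([best.x[0],best.x[1],z,best.x[2],0],r)").replace("best.x[:3]*1000,best.x[3:]","best.x[:2]*1000,best.x[2:]")
open('h.py','w').write(s)
E
python3 - <<'E'
from h import *
s=env.observe();print(s['eef_pos'],s['force'],fix(),held('w6'))
E
```

```text
[ 0.63499403 -0.13503935  0.23286255] [ 1.16793348  0.44616627 -2.75152789] [-0.2  -1.9  -0.15] [  0.5 -45.9  -1.4 -38.1]
```

View pics/w6.png

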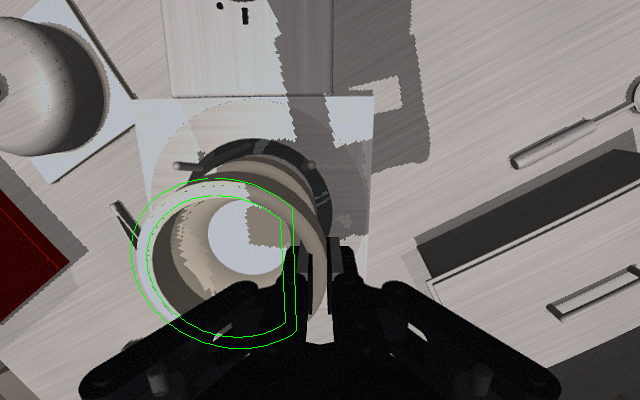

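The held bowl's rim is at left 138 and top 179, as with the first bowl, so it sits about 44 mm beside the TCP with no sideways offset. Repeating the same placing moves.

>>> drive_tool:
  moves: [0,-0.0075,0.003,-0.2,-1.9,-0.1,0,0,0,0,0,0,0,0,0,0,0,0,0,0,-0.005,0,0,0,0,0,-0.01,0,0,0,0,0,-0.008,0,0,0,0,0,-0.005,0,0,0,0,0,0,0,0,0,0,0,0,0,0,0,0,0,0,0,0,0]

```text
time_s: 33.35
eef_pos: [0.6349, -0.1369, 0.2021]
tcp_rot: [-0.774, -3.038, -0.0]
force: [0.0, -0.7, -2.0]
gripper_width: 0.081
```

Run:
```python
from h import *
s=env.observe();print(s['eef_pos'],s['force'],fix())
```

```text
[ 0.63493838 -0.13685924  0.20208279] [ 0.0059098  -0.67946072 -2.04882925] [-0.11 -0.36 -0.4 ]
```

>>> drive_tool:
  moves: [0,-0.0055,0,0,-0.3,-0.3,0,0,0,0,0,0,0,0,-0.005,0,0,0,0,0,-0.005,0,0,0,0,0,-0.005,0,0,0,0,0,-0.005,0,0,0,0,0,-0.005,0,0,0,0,0,-0.004,0,0,0,0,0,-0.002,0,0,0,0,0,0,0,0,0]

```text
time_s: 34.35
eef_pos: [0.6353, -0.1431, 0.1692]
tcp_rot: [0.785, 3.041, 0.003]
force: [0.4, -0.4, -0.7]
gripper_width: 0.086
```

Run:
```python
from h import *
s=env.observe();print(s['eef_pos'],s['force'],s['moment'],fix())
```

```text
[ 0.63527352 -0.14307153  0.16922253] [ 0.41516917 -0.38865402 -0.72214171] [ 0.04723627 -0.01714143  0.03641352] [-0.08  0.08 -0.06]
```

>>> drive_tool:
  moves: [0,0,0,0,0,0,0,0,0,0,0,0,0,0,0,0,0,0,0,0,0,0,0,0,0,0,0,0,0,0,0,0,0.01,0,0,0,0,0,0.02,0,0,0,0,0,0.03,0,0,0,0,0,0.04,0,0,0,0,0,0.03,0,0,0]
  fingers: 0.04

```text
time_s: 35.35
eef_pos: [0.6335, -0.1425, 0.3029]
tcp_rot: [-0.784, -3.037, -0.003]
force: [0.1, -0.3, 1.1]
gripper_width: 0.469
```

>>> drive_tool:
  moves: [-0.02,0.035,0,0,0,0,-0.022,0.044,0,0,0,0,-0.022,0.044,0,0,0,0,-0.022,0.044,0,0,0,0,-0.022,0.044,0,0,0,0,-0.022,0.044,0,0,0,0,-0.022,0.044,0,0,0,0,-0.022,0.044,-0.02,0,0,0,-0.02,0.02,-0.03,0,0,0,0,0,0,0,0,0]

```text
time_s: 36.35
eef_pos: [0.4337, 0.224, 0.268]
tcp_rot: [0.786, 3.027, 0.012]
force: [-0.0, -0.3, -0.0]
gripper_width: 0.468
```

Run:
```python
from h import *
s=env.observe();print(s['eef_pos'],s['force'],fix())
for b in bowls(): print(b)
a=env.read_camera('top')[90:240,310:440,::-1];b=env.read_camera('scene')[185:335,205:335,::-1]
cv2.imwrite('pics/p3.png',cv2.resize(np.hstack([a,b]),None,fx=3,fy=3,interpolation=cv2.INTER_CUBIC))
```

```text
[0.43371298 0.22400386 0.26795233] [-0.01376474 -0.33303974 -0.03987376] [-0.22  0.92  0.1 ]
(0.94, array([0.3976, 0.2447]), 61.1)
(0.85, array([0.5516, 0.2834]), 63.2)
```

View pics/p3.png

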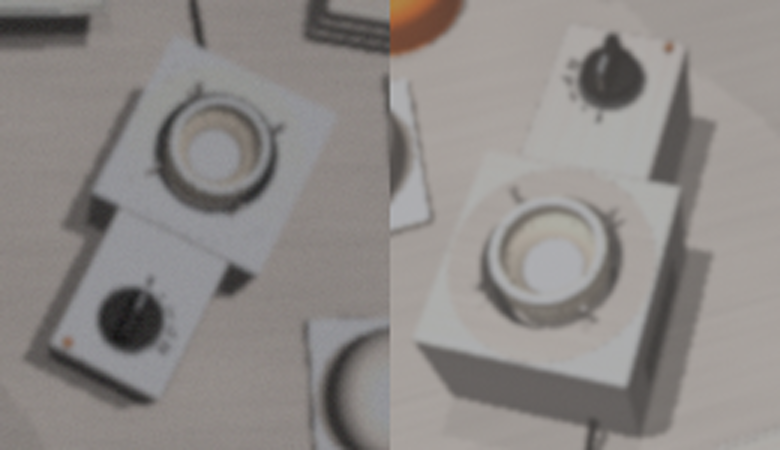

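The pile is level and nested at the same height as before. Next is bowl A at (0.398,0.245).

>>> drive_tool:
  moves: [-0.005,0.03,-0.02,-0.2,0.9,0.1,-0.005,0.029,-0.03,0,0,0,-0.005,0,-0.03,0,0,0,0,0,-0.04,0,0,0,0,0,-0.04,0,0,0,0,0,-0.03,0,0,0,0,0,-0.01,0,0,0,0,0,0,0,0,0,0,0,0,0,0,0,0,0,0,0,0,0]

```text
time_s: 37.55
eef_pos: [0.4338, 0.2779, 0.0762]
tcp_rot: [0.811, 3.015, 0.025]
force: [1.2, -0.3, -0.3]
gripper_width: 0.464
```

Run:
```python
from h import *
s=env.observe();print(s['eef_pos'],s['force'],fix())
for b in bowls(): print(b)
```

```text
[0.43384956 0.27785324 0.07621027] [ 1.20683483 -0.27244113 -0.34224029] [-0.59  1.32  1.11]
(0.8, array([0.5532, 0.2794]), 12.5)
(0.63, array([0.3974, 0.2456]), 53.7)
```

>>> drive_tool:
  moves: [-0.015,0.006,0,-0.6,1.3,1.1,0,0,0,0,0,0,0,0,-0.015,0,0,0,0,0,-0.015,0,0,0,0,0,-0.008,0,0,0,0,0,0,0,0,0,0,0,0,0,0,0,0,0,0,0,0,0,0,0,0,0,0,0,0,0,0,0,0,0]

```text
time_s: 38.65
eef_pos: [0.4179, 0.2867, 0.0417]
tcp_rot: [0.778, 3.04, 0.005]
force: [0.2, 0.1, 1.3]
gripper_width: 0.468
```

Run:
```python
from h import *
s=env.observe();print(s['eef_pos'],s['force'],fix())
```

```text
[0.41791749 0.28674787 0.04174686] [0.24951956 0.13403881 1.26141704] [-0.14  0.23 -0.29]
```

>>> drive_tool:
  moves: [0.001,-0.003,-0.006,-0.1,0.2,-0.2,0,0,-0.006,0,0,0,0,0,-0.003,0,0,0,0,0,0,0,0,0,0,0,0,0,0,0,0,0,0,0,0,0,0,0,0,0,0,0,0,0,0,0,0,0,0,0,0,0,0,0,0,0,0,0,0,0]

```text
time_s: 39.65
eef_pos: [0.4192, 0.2835, 0.0258]
tcp_rot: [0.785, 3.041, 0.001]
force: [-0.3, -0.1, 0.7]
gripper_width: 0.47
```

>>> drive_tool:
  moves: [0,0,0,0,0,0,0,0,0,0,0,0,0,0,0,0,0,0,0,0,0,0,0,0,0,0,0,0,0,0,0,0,0,0,0,0,0,0,0,0,0,0,0,0,0,0,0,0,0,0,0,0,0,0,0,0,0,0,0,0]
  fingers: 0.0

```text
time_s: 40.65
eef_pos: [0.4193, 0.2835, 0.0259]
tcp_rot: [0.785, 3.041, 0.002]
force: [0.4, 0.6, 0.3]
gripper_width: 0.084
```

>>> drive_tool:
  moves: [0,0,0.01,0,0,0,0,0,0.02,0,0,0,0,0,0.03,0,0,0,0,0,0.04,0,0,0,0,0,0.04,0,0,0,0,0,0.04,0,0,0,0,0,0.03,0,0,0,0,0,0.01,0,0,0,0,0,0,0,0,0,0,0,0,0,0,0]

```text
time_s: 41.65
eef_pos: [0.4155, 0.2814, 0.256]
tcp_rot: [-0.785, -3.04, 0.002]
force: [0.1, -0.0, -2.3]
gripper_width: 0.082
```

Run:
```python
from h import *
s=env.observe();print(s['eef_pos'],s['force'],s['moment'],fix(),held())
```

```text
[0.41549432 0.28136092 0.25602007] [ 0.13298172 -0.02930239 -2.32931877] [ 0.09297495 -0.02674756 -0.00235953] [ 0.05 -0.13 -0.06] [  1.  -45.4  -0.2 -33.9]
```

>>> drive_tool:
  moves: [0.015,-0.03,0.003,0,0,0,0.021,-0.041,0.003,0,0,0,0.021,-0.041,0.003,0,0,0,0.021,-0.041,0,0,0,0,0.021,-0.041,0,0,0,0,0.021,-0.041,0,0,0,0,0.021,-0.041,0,0,0,0,0.021,-0.041,0,0,0,0,0.021,-0.041,0,0,0,0,0.015,-0.03,0,0,0,0]

```text
time_s: 42.7
eef_pos: [0.6128, -0.1202, 0.2457]
tcp_rot: [-0.767, -3.016, 0.014]
force: [1.1, 2.1, -1.6]
gripper_width: 0.081
```

Run:
```python
from h import *
s=env.observe();print(s['eef_pos'],s['force'],fix())
```

```text
[ 0.61276081 -0.12015643  0.24568075] [ 1.09890701  2.11926508 -1.64599305] [ 0.09 -1.78 -0.48]
```

>>> drive_tool:
  moves: [0.011,-0.011,0,0.1,-1.8,-0.5,0.011,-0.011,0,0,0,0,0,0,0,0,0,0,0,0,0,0,0,0,0,0,-0.01,0,0,0,0,0,-0.01,0,0,0,0,0,-0.005,0,0,0,0,0,0,0,0,0,0,0,0,0,0,0,0,0,0,0,0,0]

```text
time_s: 43.7
eef_pos: [0.6339, -0.1427, 0.2084]
tcp_rot: [-0.789, -3.03, -0.004]
force: [-0.1, 0.4, -1.7]
gripper_width: 0.081
```

Run:
```python
from h import *
s=env.observe();print(s['eef_pos'],s['force'],fix())
```

```text
[ 0.63385266 -0.14268659  0.20842803] [-0.12552215  0.40606293 -1.66514608] [-0.27 -0.53  0.17]
```

>>> drive_tool:
  moves: [0.0015,0.0005,0,-0.3,-0.5,0.2,0,0,-0.005,0,0,0,0,0,-0.006,0,0,0,0,0,-0.006,0,0,0,0,0,-0.006,0,0,0,0,0,-0.006,0,0,0,0,0,-0.005,0,0,0,0,0,-0.004,0,0,0,0,0,0,0,0,0,0,0,0,0,0,0]

```text
time_s: 44.7
eef_pos: [0.6359, -0.1423, 0.168]
tcp_rot: [0.785, 3.039, -0.001]
force: [-0.2, 0.3, 1.1]
gripper_width: 0.081
```

Run:
```python
from h import *
s=env.observe();print(s['eef_pos'],s['force'],s['moment'],fix())
```

```text
[ 0.63591708 -0.14227256  0.16800354] [-0.15001361  0.32657372  1.05008955] [ 0.10097311  0.00578924 -0.0203221 ] [ 0.08  0.14 -0.04]
```

>>> drive_tool:
  moves: [0,0,0,0,0,0,0,0,0,0,0,0,0,0,0,0,0,0,0,0,0,0,0,0,0,0,0,0,0,0,0,0,0.01,0,0,0,0,0,0.02,0,0,0,0,0,0.03,0,0,0,0,0,0.04,0,0,0,0,0,0.03,0,0,0]
  fingers: 0.04

```text
time_s: 45.7
eef_pos: [0.6341, -0.142, 0.3017]
tcp_rot: [-0.785, -3.039, 0.002]
force: [-0.3, 0.4, -0.6]
gripper_width: 0.47
```

>>> drive_tool:
  moves: [-0.008,0.035,0,0,0,0,-0.009,0.046,0,0,0,0,-0.009,0.046,0,0,0,0,-0.009,0.046,0,0,0,0,-0.009,0.046,0,0,0,0,-0.009,0.046,0,0,0,0,-0.009,0.046,0,0,0,0,-0.009,0.046,-0.02,0,0,0,-0.005,0.03,-0.03,0,0,0,0,0,0,0,0,0]

```text
time_s: 46.7
eef_pos: [0.553, 0.2557, 0.2668]
tcp_rot: [0.787, 3.026, 0.006]
force: [-0.2, 0.0, -0.3]
gripper_width: 0.472
```

Run:
```python
from h import *
s=env.observe();print(s['eef_pos'],s['force'],fix())
for b in bowls(): print(b)
a=env.read_camera('top')[90:240,310:440,::-1];b=env.read_camera('scene')[185:335,205:335,::-1]
cv2.imwrite('pics/p4.png',cv2.resize(np.hstack([a,b]),None,fx=3,fy=3,interpolation=cv2.INTER_CUBIC))
p=cv2.imread('pics/p3.png').astype(int);q=cv2.imread('pics/p4.png').astype(int);d=abs(p-q).mean(2);print('diff to previous pile: top',d[60:230,120:310].mean(),'scene',d[160:350,450:640].mean())
```

```text
[0.55296813 0.25573158 0.26678893] [-0.17795819  0.02641673 -0.31866605] [0.01 0.88 0.16]
(0.98, array([0.5528, 0.2827]), 56.2)
(0.75, array([ 0.6527, -0.411 ]), 21.2)
(0.71, array([ 0.6426, -0.3584]), 15.1)
diff to previous pile: top 4.952724458204334 scene 4.380886426592797
```

>>> drive_tool:
  moves: [0.007,0.033,-0.02,0,0.9,0.2,0.006,0.033,-0.03,0,0,0,0,0,-0.03,0,0,0,0,0,-0.04,0,0,0,0,0,-0.035,0,0,0,0,0,-0.025,0,0,0,0,0,-0.005,0,0,0,0,0,0,0,0,0,0,0,0,0,0,0,0,0,0,0,0,0]

```text
time_s: 47.9
eef_pos: [0.5787, 0.3102, 0.0957]
tcp_rot: [0.811, 3.012, 0.025]
force: [-0.6, -0.5, 0.3]
gripper_width: 0.471
```

Run:
```python
from h import *
s=env.observe();print(s['eef_pos'],s['force'],fix())
for b in bowls(): print(b)
```

```text
[0.57868688 0.31017708 0.09568163] [-0.56951874 -0.4586233   0.34014793] [-0.56  1.48  1.15]
(0.58, array([0.552 , 0.2848]), 55.7)
```

>>> drive_tool:
  moves: [-0.005,0.012,0,-0.6,1.5,1.1,0,0,0,0,0,0,0,0,-0.015,0,0,0,0,0,-0.02,0,0,0,0,0,-0.015,0,0,0,0,0,-0.005,0,0,0,0,0,0,0,0,0,0,0,0,0,0,0,0,0,0,0,0,0,0,0,0,0,0,0]

```text
time_s: 49.0
eef_pos: [0.5748, 0.3214, 0.0396]
tcp_rot: [0.789, 3.036, 0.005]
force: [0.8, 0.3, 1.1]
gripper_width: 0.472
```

Run:
```python
from h import *
s=env.observe();print(s['eef_pos'],s['force'],fix())
```

```text
[0.57477243 0.32137043 0.03957127] [0.80555698 0.29895258 1.09397328] [-0.09  0.3   0.13]
```

>>> drive_tool:
  moves: [-0.001,0,-0.006,-0.1,0.3,0.1,0,0,-0.005,0,0,0,0,0,-0.002,0,0,0,0,0,0,0,0,0,0,0,0,0,0,0,0,0,0,0,0,0,0,0,0,0,0,0,0,0,0,0,0,0,0,0,0,0,0,0,0,0,0,0,0,0]

```text
time_s: 50.0
eef_pos: [0.5741, 0.3217, 0.0266]
tcp_rot: [0.787, 3.04, 0.001]
force: [-0.2, -0.8, -0.3]
gripper_width: 0.472
```

>>> drive_tool:
  moves: [0,0,0,0,0,0,0,0,0,0,0,0,0,0,0,0,0,0,0,0,0,0,0,0,0,0,0,0,0,0,0,0,0,0,0,0,0,0,0,0,0,0,0,0,0,0,0,0,0,0,0,0,0,0,0,0,0,0,0,0]
  fingers: 0.0

```text
time_s: 51.0
eef_pos: [0.5742, 0.3217, 0.0268]
tcp_rot: [0.787, 3.04, 0.002]
force: [-0.2, -1.0, 0.1]
gripper_width: 0.108
```

>>> drive_tool:
  moves: [0,0,0.01,0,0,0,0,0,0.02,0,0,0,0,0,0.03,0,0,0,0,0,0.04,0,0,0,0,0,0.04,0,0,0,0,0,0.04,0,0,0,0,0,0.03,0,0,0,0,0,0.01,0,0,0,0,0,0,0,0,0,0,0,0,0,0,0]

```text
time_s: 52.0
eef_pos: [0.5704, 0.3201, 0.2557]
tcp_rot: [-0.786, -3.039, 0.003]
force: [0.5, 0.3, -1.9]
gripper_width: 0.104
```

Run:
```python
from h import *
s=env.observe();print(s['eef_pos'],s['force'],s['moment'],fix(),held())
```

```text
[0.57041045 0.32012493 0.25565753] [ 0.5034497   0.27300091 -1.91785787] [ 0.07664535 -0.02321554  0.02632779] [ 0.06 -0.19  0.02] [  0.9 -46.5  -3.4 -32.5]
```

>>> drive_tool:
  moves: [0.005,-0.03,0.003,0,0,0,0.006,-0.045,0.003,0,0,0,0.006,-0.045,0.003,0,0,0,0.006,-0.045,0,0,0,0,0.006,-0.045,0,0,0,0,0.006,-0.045,0,0,0,0,0.006,-0.045,0,0,0,0,0.006,-0.045,0,0,0,0,0.006,-0.045,0,0,0,0,0.005,-0.03,0,0,0,0]

```text
time_s: 53.05
eef_pos: [0.6223, -0.1122, 0.2434]
tcp_rot: [-0.768, -3.013, 0.017]
force: [0.2, 1.1, -1.9]
gripper_width: 0.104
```

Run:
```python
from h import *
s=env.observe();print(s['eef_pos'],s['force'],fix())
```

```text
[ 0.62233734 -0.11220449  0.24344381] [ 0.19419033  1.13720541 -1.874844  ] [ 0.16 -1.92 -0.41]
```

>>> drive_tool:
  moves: [0.006,-0.015,0,0.1,-1.9,-0.4,0.006,-0.014,0,0,0,0,0,0,0,0,0,0,0,0,0,0,0,0,0,0,-0.008,0,0,0,0,0,-0.01,0,0,0,0,0,-0.005,0,0,0,0,0,0,0,0,0,0,0,0,0,0,0,0,0,0,0,0,0]

```text
time_s: 54.05
eef_pos: [0.6319, -0.1439, 0.2072]
tcp_rot: [-0.787, -3.025, 0.001]
force: [-0.7, -0.7, -2.1]
gripper_width: 0.106
```

Run:
```python
from h import *
s=env.observe();print(s['eef_pos'],s['force'],fix())
```

```text
[ 0.63186008 -0.14389486  0.20720965] [-0.71313319 -0.7099552  -2.10591398] [-0.19 -0.86  0.18]
```

>>> drive_tool:
  moves: [0.0035,0.0015,0,-0.2,-0.9,0.2,0,0,0,0,0,0,0,0,-0.006,0,0,0,0,0,-0.006,0,0,0,0,0,-0.006,0,0,0,0,0,-0.006,0,0,0,0,0,-0.006,0,0,0,0,0,-0.005,0,0,0,0,0,-0.002,0,0,0,0,0,0,0,0,0]

```text
time_s: 55.05
eef_pos: [0.636, -0.1423, 0.1678]
tcp_rot: [0.784, 3.038, 0.0]
force: [0.4, -0.2, -1.3]
gripper_width: 0.104
```

Run:
```python
from h import *
s=env.observe();print(s['eef_pos'],s['force'],s['moment'],fix())
```

```text
[ 0.63604127 -0.14229371  0.16777093] [ 0.37302016 -0.24841647 -1.27893943] [ 0.04653834 -0.04411746  0.02883886] [ 0.05  0.23 -0.05]
```

>>> drive_tool:
  moves: [0,0,0,0,0,0,0,0,0,0,0,0,0,0,0,0,0,0,0,0,0,0,0,0,0,0,0,0,0,0,0,0,0.01,0,0,0,0,0,0.02,0,0,0,0,0,0.03,0,0,0,0,0,0.04,0,0,0,0,0,0.03,0,0,0]
  fingers: 0.04

```text
time_s: 56.05
eef_pos: [0.6343, -0.142, 0.3017]
tcp_rot: [-0.785, -3.04, 0.0]
force: [-0.6, 0.1, 0.8]
gripper_width: 0.471
```

>>> drive_tool:
  moves: [-0.025,-0.024,0,0,0,0,-0.03,-0.028,0,0,0,0,-0.03,-0.028,0,0,0,0,-0.03,-0.028,0,0,0,0,-0.03,-0.028,0,0,0,0,-0.03,-0.028,0,0,0,0,-0.03,-0.028,0,0,0,0,-0.03,-0.028,-0.02,0,0,0,-0.01,-0.01,-0.02,0,0,0,0,0,0,0,0,0]
  fingers: 0.0854

```text
time_s: 57.05
eef_pos: [0.3794, -0.3783, 0.2763]
tcp_rot: [0.778, 3.026, -0.009]
force: [-0.6, 0.2, 1.1]
gripper_width: 1.001
```

Run:
```python
from h import *
s=env.observe();print(s['eef_pos'],s['force'],fix())
C=cal('wrist');w=env.read_camera('wrist')[:,:,::-1]
print('cover_knob',[(x['location'],round(x['score'],2),onz('wrist',x['location'],.105,C).round(3)) for x in env.look_for('wrist','cover_knob')])
t=env.read_camera('top')[:,:,::-1];b=env.read_camera('scene')[:,:,::-1]
print('bowl',[(np.round(x['location']).tolist(),round(x['score'],2)) for x in env.look_for('scene','bowl1')])
z=lambda a,f:cv2.resize(np.ascontiguousarray(a),None,fx=f,fy=f,interpolation=cv2.INTER_CUBIC)
row1=np.hstack([z(t[100:200,330:435],2.5),z(b[195:335,205:335],2)[:250]])
row1=np.hstack([row1,z(w,250/400)])[:, :800]
row2=np.hstack([z(t[90:290,150:520],1),z(b[100:300,20:450],1)])
row2=z(row2,1)
W=max(row1.shape[1],row2.shape[1]);m=np.vstack([cv2.copyMakeBorder(r,0,0,0,W-r.shape[1],0) for r in(row1,row2)])
cv2.imwrite('pics/p5.png',m);print(m.shape)
```

```text
[ 0.37937054 -0.37828024  0.27630794] [-0.58141656  0.23373351  1.09447275] [ 0.57  0.88 -0.17]
cover_knob [([288.8, 17.4], 0.69, array([ 0.23 , -0.331,  0.105])), ([308.7, 161.7], 0.66, array([ 0.362, -0.384,  0.105]))]
bowl [([260.0, 266.0], 0.92), ([256.0, 291.0], 0.65)]
(450, 800, 3)
```

View pics/p5.png

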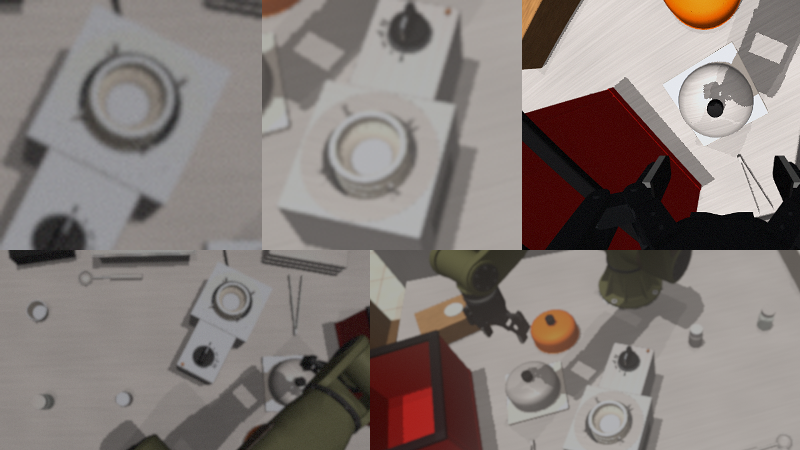

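All four bowls are nested level in the warmer, no soup bowl is left on the counter, and the steel cover stands on the board with its knob at (715,107). Fetching the cover.

>>> drive_tool:
  moves: [-0.004,-0.011,0,0.6,0.9,-0.2,0,0,-0.03,0,0,0,0,0,-0.035,0,0,0,0,0,-0.035,0,0,0,0,0,-0.03,0,0,0,0,0,-0.01,0,0,0,0,0,0,0,0,0,0,0,0,0,0,0,0,0,0,0,0,0,0,0,0,0,0,0]

```text
time_s: 58.3
eef_pos: [0.3824, -0.3916, 0.1424]
tcp_rot: [0.771, 3.038, -0.011]
force: [0.3, 0.7, -0.4]
gripper_width: 0.998
```

Run:
```python
from h import *
s=env.observe();print(s['eef_pos'],s['force'],fix())
```

```text
[ 0.38238125 -0.39158722  0.14235083] [ 0.29983547  0.73087616 -0.41571606] [ 0.5   0.3  -0.54]
```

>>> drive_tool:
  moves: [-0.007,0.002,0,0.5,0.3,-0.5,0,0,0,0,0,0,0,0,-0.015,0,0,0,0,0,-0.015,0,0,0,0,0,-0.01,0,0,0,0,0,-0.005,0,0,0,0,0,0,0,0,0,0,0,0,0,0,0,0,0,0,0,0,0,0,0,0,0,0,0]

```text
time_s: 59.3
eef_pos: [0.3755, -0.391, 0.1007]
tcp_rot: [0.787, 3.036, -0.006]
force: [0.2, 0.1, -0.2]
gripper_width: 0.996
```

Run:
```python
from h import *
s=env.observe();print(s['eef_pos'],s['force'],fix())
```

```text
[ 0.37546663 -0.39095723  0.10069549] [ 0.1509704   0.05122301 -0.22846398] [0.27 0.25 0.05]
```

>>> drive_tool:
  moves: [0,0.001,-0.006,0.2,0.2,0,0,0,-0.005,0,0,0,0,0,0,0,0,0,0,0,0,0,0,0,0,0,0,0,0,0,0,0,0,0,0,0,0,0,0,0,0,0,0,0,0,0,0,0,0,0,0,0,0,0,0,0,0,0,0,0]

```text
time_s: 60.3
eef_pos: [0.3757, -0.3901, 0.0894]
tcp_rot: [0.788, 3.04, -0.002]
force: [-1.1, 0.7, -0.1]
gripper_width: 1.001
```

>>> drive_tool:
  moves: [0,0,0,0,0,0,0,0,0,0,0,0,0,0,0,0,0,0,0,0,0,0,0,0,0,0,0,0,0,0,0,0,0,0,0,0,0,0,0,0,0,0,0,0,0,0,0,0,0,0,0,0,0,0,0,0,0,0,0,0]
  fingers: 0.0
  newtons: 40

```text
time_s: 61.3
eef_pos: [0.3757, -0.3902, 0.0896]
tcp_rot: [0.787, 3.039, -0.003]
force: [0.3, 0.6, 1.1]
gripper_width: 0.328
```

>>> drive_tool:
  moves: [0,0,0.01,0,0,0,0,0,0.02,0,0,0,0,0,0.035,0,0,0,0,0,0.04,0,0,0,0,0,0.04,0,0,0,0,0,0.04,0,0,0,0,0,0.03,0,0,0,0,0,0.01,0,0,0,0,0,0,0,0,0,0,0,0,0,0,0]

```text
time_s: 62.3
eef_pos: [0.3727, -0.3865, 0.3239]
tcp_rot: [-0.787, -3.038, -0.003]
force: [-0.4, 0.4, -3.1]
gripper_width: 0.334
```

Run:
```python
from h import *
s=env.observe();print(s['eef_pos'],s['force'],fix())
```

```text
[ 0.3727337  -0.38651248  0.32387297] [-0.43045189  0.39762327 -3.13014447] [-0.17 -0.14  0.05]
```

>>> drive_tool:
  moves: [0.02,0.017,0.003,0,0,0,0.03,0.026,0.003,0,0,0,0.03,0.026,0,0,0,0,0.03,0.026,0,0,0,0,0.03,0.026,0,0,0,0,0.03,0.026,0,0,0,0,0.03,0.025,0,0,0,0,0.02,0.02,0,0,0,0,0.01,0.01,0,0,0,0,0,0,0,0,0,0]

```text
time_s: 63.3
eef_pos: [0.6071, -0.1742, 0.3075]
tcp_rot: [-0.784, -3.007, -0.016]
force: [-0.9, -0.5, -2.6]
gripper_width: 0.338
```

Run:
```python
from h import *
s=env.observe();print(s['eef_pos'],s['force'],fix())
```

```text
[ 0.60708018 -0.17418231  0.30748305] [-0.92185702 -0.52049179 -2.56747833] [-1.04 -1.75  0.24]
```

>>> drive_tool:
  moves: [0.0065,-0.006,0,-1.0,-1.7,0.2,0,0,0,0,0,0,0,0,0,0,0,0,0,0,-0.01,0,0,0,0,0,-0.01,0,0,0,0,0,0,0,0,0,0,0,0,0,0,0,0,0,0,0,0,0,0,0,0,0,0,0,0,0,0,0,0,0]

```text
time_s: 64.3
eef_pos: [0.6103, -0.1832, 0.2825]
tcp_rot: [-0.791, -3.032, -0.001]
force: [-0.0, 0.0, -2.6]
gripper_width: 0.334
```

Run:
```python
from h import *
s=env.observe();print(s['eef_pos'],s['force'],fix())
```

```text
[ 0.61025341 -0.18324498  0.28248893] [-0.04705825  0.01386187 -2.55780439] [-0.16 -0.44  0.24]
```

>>> drive_tool:
  moves: [0.0035,0.003,0,-0.2,-0.4,0.2,0,0,0,0,0,0,0,0,-0.004,0,0,0,0,0,0,0,0,0,0,0,0,0,0,0,0,0,0,0,0,0,0,0,0,0,0,0,0,0,0,0,0,0,0,0,0,0,0,0,0,0,0,0,0,0]

```text
time_s: 65.3
eef_pos: [0.6142, -0.1799, 0.2785]
tcp_rot: [0.787, 3.041, -0.002]
force: [0.1, -1.1, -2.3]
gripper_width: 0.337
```

Run:
```python
from h import *
s=env.observe();print(s['eef_pos'],s['force'],fix())
```

```text
[ 0.61422468 -0.1798977   0.27853546] [ 0.09721552 -1.08230871 -2.28442048] [0.07 0.03 0.01]
```

Aligned with the original grip point to within 1 mm. Lowering.

>>> drive_tool:
  moves: [-0.0005,-0.0003,-0.006,0,0,0,0,0,-0.006,0,0,0,0,0,-0.006,0,0,0,0,0,-0.006,0,0,0,0,0,-0.005,0,0,0,0,0,0,0,0,0,0,0,0,0,0,0,0,0,0,0,0,0,0,0,0,0,0,0,0,0,0,0,0,0]

```text
time_s: 66.3
eef_pos: [0.6135, -0.1802, 0.2466]
tcp_rot: [0.787, 3.041, -0.002]
force: [0.5, 1.4, -1.8]
gripper_width: 0.337
```

Run:
```python
from h import *
s=env.observe();print(s['eef_pos'],s['force'],s['moment'],fix())
```

```text
[ 0.61354571 -0.18022223  0.24658621] [ 0.48962367  1.37842204 -1.8289968 ] [-0.0066115  -0.02086568 -0.05295491] [0.06 0.01 0.02]
```

>>> drive_tool:
  moves: [0,0,-0.004,0,0,0,0,0,-0.003,0,0,0,0,0,-0.002,0,0,0,0,0,0,0,0,0,0,0,0,0,0,0,0,0,0,0,0,0,0,0,0,0,0,0,0,0,0,0,0,0,0,0,0,0,0,0,0,0,0,0,0,0]

```text
time_s: 67.3
eef_pos: [0.6138, -0.1802, 0.2377]
tcp_rot: [0.786, 3.04, -0.002]
force: [-1.0, -0.2, -0.4]
gripper_width: 0.333
```

Run:
```python
from h import *
s=env.observe();print(s['eef_pos'],s['force'],s['moment'],fix())
```

```text
[ 0.61376981 -0.18019934  0.23768214] [-0.96049334 -0.23371178 -0.38029767] [0.01281649 0.1321651  0.00395173] [0.09 0.09 0.01]
```

>>> drive_tool:
  moves: [0,0,0,0,0,0,0,0,0,0,0,0,0,0,0,0,0,0,0,0,0,0,0,0,0,0,0,0,0,0,0,0,0.01,0,0,0,0,0,0.02,0,0,0,0,0,0.03,0,0,0,0,0,0.03,0,0,0,0,0,0.01,0,0,0]
  fingers: 0.0854

```text
time_s: 68.3
eef_pos: [0.6129, -0.1799, 0.3427]
tcp_rot: [0.787, 3.041, -0.002]
force: [0.7, 0.0, 0.6]
gripper_width: 1.005
```

>>> drive_tool:
  moves: [-0.02,0.011,0,0,0,0,-0.03,0.017,0,0,0,0,-0.03,0.017,0,0,0,0,-0.03,0.017,0,0,0,0,-0.025,0.014,0,0,0,0,-0.01,0.006,0,0,0,0,0,0,0,0,0,0,0,0,0,0,0,0,0,0,0,0,0,0,0,0,0,0,0,0]

```text
time_s: 69.3
eef_pos: [0.4631, -0.096, 0.3427]
tcp_rot: [0.787, 3.039, -0.002]
force: [0.7, -0.4, -0.3]
gripper_width: 0.997
```

Run:
```python
from h import *
np.set_printoptions(precision=4,suppress=True)
s=env.observe();print(s['eef_pos'],s['force'],fix(),s['joint_pos'])
C=cal('wrist');w=env.read_camera('wrist')[:,:,::-1].copy()
print([(x['location'],round(x['score'],2),onz('wrist',x['location'],.2,C)) for x in env.look_for('wrist','knob_grip')])
Rz=R.from_euler('z',-29,degrees=True).as_matrix();o=np.array([.6137,-.1805,0])
L=lambda pts:cv2.polylines(w,[np.array([proj('wrist',o+Rz@np.array(p),C) for p in pts]).astype(int)],True,(0,255,0),1)
L([(-.209,-.007,.207),(-.161,-.007,.207),(-.161,.007,.207),(-.209,.007,.207)]);t=np.linspace(0,6.28,50)
L([(-.185+.028*np.cos(a),.028*np.sin(a),.181) for a in t])
L([(-.09,-.06,.16),(-.242,-.06,.16),(-.242,.06,.16),(-.09,.06,.16)])
b=env.read_camera('scene')[175:335,205:320,::-1]
m=np.hstack([w,cv2.copyMakeBorder(cv2.resize(b,None,fx=1.39,fy=1.39,interpolation=cv2.INTER_CUBIC),0,400-int(160*1.39+.5),0,0,0)[:400]]);cv2.imwrite('pics/k1.png',m)
```

```text
[ 0.4631 -0.096   0.3427] [ 0.6778 -0.3819 -0.2776] [0.1  0.14 0.05] [-0.2813  0.0593  1.548  -0.001   1.5315 -1.345 ]
[([317.3, 165.2], 0.67, array([ 0.4465, -0.0903,  0.2   ]))]
```

View pics/k1.png

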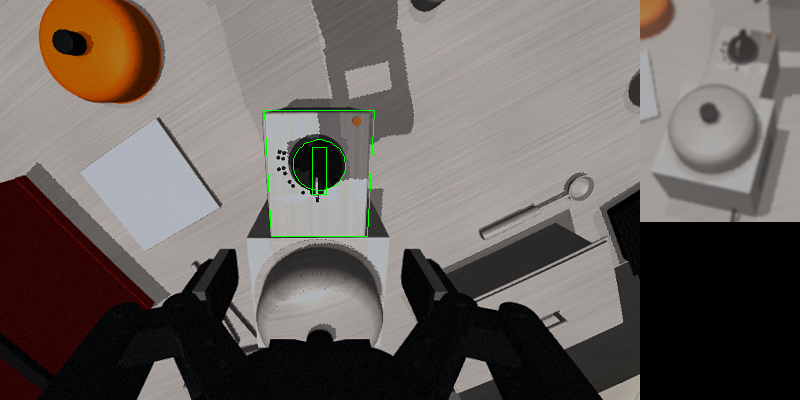

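The overlay fits the control box, and the knob's white line at (317,190) points at off. The cover sits flat on the warmer in both views. Lowering onto the heat knob with the jaws across its bar.

>>> drive_tool:
  moves: [-0.0115,0.004,0,0,0,0,0,0,-0.02,0,0,0,0,0,-0.03,0,0,0,0,0,-0.03,0,0,0,0,0,-0.03,0,0,0,0,0,-0.01,0,0,0,0,0,0,0,0,0,0,0,0,0,0,0,0,0,0,0,0,0,0,0,0,0,0,0]
  fingers: 0.05

```text
time_s: 70.45
eef_pos: [0.4485, -0.0909, 0.2234]
tcp_rot: [0.786, 3.032, -0.002]
force: [0.1, -0.9, -0.9]
gripper_width: 0.585
```

Run:
```python
from h import *
s=env.observe();print(s['eef_pos'],s['force'],fix())
```

```text
[ 0.44846417 -0.09094087  0.22339521] [ 0.1104637  -0.86006768 -0.91471402] [0.2  0.49 0.06]
```

>>> drive_tool:
  moves: [0.003,-0.001,-0.01,0.2,0.5,0,0,0,-0.012,0,0,0,0,0,-0.01,0,0,0,0,0,-0.005,0,0,0,0,0,0,0,0,0,0,0,0,0,0,0,0,0,0,0,0,0,0,0,0,0,0,0,0,0,0,0,0,0,0,0,0,0,0,0]

```text
time_s: 71.45
eef_pos: [0.4521, -0.0921, 0.1843]
tcp_rot: [0.788, 3.04, 0.0]
force: [-0.6, 0.4, 0.2]
gripper_width: 0.584
```

Run:
```python
from h import *
s=env.observe();print(s['eef_pos'],s['force'],fix())
```

```text
[ 0.45213499 -0.09212949  0.18430293] [-0.57077652  0.44399089  0.18799241] [0.01 0.05 0.06]
```

Close gently on the bar and read the forces.

>>> drive_tool:
  moves: [0,0,0,0,0,0,0,0,0,0,0,0,0,0,0,0,0,0,0,0,0,0,0,0,0,0,0,0,0,0,0,0,0,0,0,0,0,0,0,0,0,0,0,0,0,0,0,0,0,0,0,0,0,0,0,0,0,0,0,0]
  fingers: 0.0
  newtons: 30

```text
time_s: 72.45
eef_pos: [0.4517, -0.0931, 0.1848]
tcp_rot: [0.788, 3.04, -0.004]
force: [-1.4, -1.0, 0.9]
gripper_width: 0.154
```

Run:
```python
from h import *
s=env.observe();print(s['eef_pos'],s['force'],s['moment'],fix())
```

```text
[ 0.45167426 -0.09308076  0.18476871] [-1.44311305 -0.97503799  0.93681935] [-0.01524797  0.17377117  0.04460195] [0.13 0.   0.07]
```

>>> drive_tool:
  moves: [-0.0003,-0.0006,-0.003,0,0,0,0,0,-0.003,0,0,0,0,0,-0.003,0,0,0,0,0,0,0,0,0,0,0,0,0,0,0,0,0,0,0,0,0,0,0,0,0,0,0,0,0,0,0,0,0,0,0,0,0,0,0,0,0,0,0,0,0]

```text
time_s: 73.45
eef_pos: [0.4519, -0.0936, 0.1785]
tcp_rot: [0.786, 3.037, -0.004]
force: [-3.4, 1.6, 6.6]
gripper_width: 0.154
```

Run:
```python
from h import *
s=env.observe();print(s['eef_pos'],s['force'],s['moment'],fix())
```

```text
[ 0.45193737 -0.09357214  0.17847315] [-3.39888025  1.58562531  6.56794746] [ 0.23949894  0.44063112 -0.04304856] [0.2  0.22 0.02]
```

>>> drive_tool:
  moves: [-0.0008,0.0004,-0.0025,0.2,0.2,0,0,0,-0.001,0,0,0,0,0,0,0,0,0,0,0,0,0,0,0,0,0,0,0,0,0,0,0,0,0,0,0,0,0,0,0,0,0,0,0,0,0,0,0,0,0,0,0,0,0,0,0,0,0,0,0]

```text
time_s: 74.45
eef_pos: [0.4519, -0.0936, 0.1786]
tcp_rot: [0.784, 3.036, -0.002]
force: [-2.5, 1.4, 6.4]
gripper_width: 0.157
```

Run:
```python
from h import *
s=env.observe();print(s['eef_pos'],s['force'],s['moment'],fix())
```

```text
[ 0.45192272 -0.09357534  0.17861189] [-2.5140417   1.44296442  6.39468749] [ 0.29306096  0.43651351 -0.011955  ] [ 0.16  0.3  -0.04]
```

>>> drive_tool:
  moves: [-0.0005,0.0002,-0.004,0,0,0,0,0,-0.004,0,0,0,0,0,-0.004,0,0,0,0,0,-0.004,0,0,0,0,0,-0.004,0,0,0,0,0,-0.004,0,0,0,0,0,-0.004,0,0,0,0,0,-0.004,0,0,0,0,0,-0.004,0,0,0,0,0,-0.004,0,0,0]

```text
time_s: 75.45
eef_pos: [0.4555, -0.0953, 0.174]
tcp_rot: [0.771, 3.008, -0.011]
force: [-30.4, 9.1, 59.7]
gripper_width: 0.159
```

Run:
```python
from h import *
s=env.observe();print(s['eef_pos'],s['force'],s['moment'],fix())
```

```text
[ 0.45546589 -0.09531809  0.17396425] [-30.40180148   9.05456047  59.71477992] [ 1.35674742  5.20543869 -0.03562261] [ 0.93  1.91 -0.23]
```

>>> drive_tool:
  moves: [-0.003,0.0015,0.0005,0.9,1.9,-0.2,0,0,0,0,0,0,0,0,0,0,0,0,0,0,0,0,0,0,0,0,0,0,0,0,0,0,0,0,0,0,0,0,0,0,0,0,0,0,0,0,0,0,0,0,0,0,0,0,0,0,0,0,0,0]

```text
time_s: 76.45
eef_pos: [0.4534, -0.0944, 0.1774]
tcp_rot: [0.784, 3.036, -0.003]
force: [-1.3, 1.2, 4.3]
gripper_width: 0.159
```

Run:
```python
from h import *
s=env.observe();print(s['eef_pos'],s['force'],s['moment'],fix())
```

```text
[ 0.45341027 -0.09444213  0.17735191] [-1.27949697  1.19076074  4.33550477] [ 0.24013747  0.3666656  -0.00797177] [ 0.18  0.3  -0.05]
```

>>> drive_tool:
  moves: [-0.0012,0.0006,-0.003,0.2,0.3,0,-0.0003,0.0002,-0.002,0,0,0,-0.0003,0.0002,-0.002,0,0,0,-0.0003,0.0002,-0.0015,0,0,0,-0.0003,0.0002,-0.0015,0,0,0,-0.0003,0.0002,-0.0015,0,0,0,-0.0003,0.0002,-0.0015,0,0,0,-0.0003,0.0002,-0.0015,0,0,0,-0.0003,0.0002,-0.0015,0,0,0,-0.0003,0.0002,-0.0015,0,0,0]

```text
time_s: 77.45
eef_pos: [0.4535, -0.0944, 0.1743]
tcp_rot: [0.78, 3.024, -0.005]
force: [-8.5, 2.0, 23.8]
gripper_width: 0.152
```

Run:
```python
from h import *
s=env.observe();print(s['eef_pos'],s['force'],s['moment'],fix())
```

```text
[ 0.45350388 -0.09443297  0.17425247] [-8.45773384  1.99637913 23.75047548] [4.32332023e-01 1.74749141e+00 1.70103715e-03] [ 0.46  0.99 -0.08]
```

>>> drive_tool:
  moves: [-0.0005,0.0003,-0.001,0.2,0.4,-3,-0.0005,0.0003,-0.001,0,0.1,-4,-0.0005,0.0003,-0.001,0,0.1,-4,-0.0005,0.0003,-0.001,0,0.1,-4,-0.0005,0.0003,-0.001,0,0.1,-4,-0.0005,0.0003,-0.001,0,0.1,-4,-0.0005,0.0003,-0.001,0,0.1,-4,-0.0005,0.0003,-0.001,0,0.1,-4,-0.0005,0.0003,-0.001,0,0.1,-4,-0.0005,0.0003,-0.001,0,0.1,-4]

```text
time_s: 78.45
eef_pos: [0.4526, -0.0951, 0.1743]
tcp_rot: [1.782, 2.572, -0.024]
force: [-4.8, -0.5, 14.4]
gripper_width: 0.156
```

Run:
```python
from h import *
s=env.observe();print(s['eef_pos'],s['force'],s['moment'],fix(),fix(-16.35),s['joint_pos'])
```

```text
[ 0.45261855 -0.09508503  0.17432513] [-4.80464635 -0.5458298  14.36845172] [0.09339425 0.87708826 0.00452311] [ 1.04  0.51 40.42] [  1.12  -0.25 -36.92] [-0.27652812  0.16154082  1.83176213 -0.02022171  1.14110526 -0.62728941]
```

>>> drive_tool:
  moves: [-0.0005,0.0006,-0.0012,0.4,0.0,-4.1,-0.0004,0.0005,-0.0012,0.1,0,-4.1,-0.0004,0.0005,-0.0012,0.1,0,-4.1,-0.0004,0.0004,-0.0012,0.1,0,-4.1,-0.0004,0.0004,-0.0012,0.1,0,-4.1,-0.0004,0.0004,-0.0012,0.1,0,-4.1,-0.0004,0.0004,-0.0012,0.1,0,-4.1,-0.0004,0.0004,-0.0012,0.1,0,-4.1,-0.0004,0.0004,-0.001,0.1,0,-3.0,-0.0004,0.0004,-0.001,0,0,0]

```text
time_s: 79.45
eef_pos: [0.4513, -0.0952, 0.1743]
tcp_rot: [2.513, 1.862, -0.002]
force: [-3.4, -0.7, 15.4]
gripper_width: 0.158
```

Run:
```python
from h import *
s=env.observe();print(s['eef_pos'],s['force'],s['moment'],fix(),fix(-16.35),s['joint_pos'])
```

```text
[ 0.45130348 -0.09521108  0.17431688] [-3.41397382 -0.74110668 15.43664877] [-0.04353921  0.90787349 -0.03190092] [ 0.3   0.81 77.92] [0.68 0.41 0.57] [-0.28229743  0.15688306  1.83717955 -0.01046979  1.13743882  0.01734535]
```

>>> drive_tool:
  moves: [0,0,0.001,0,0,0.5,0,0,0.002,0,0,0,0,0,0.002,0,0,0,0,0,0.002,0,0,0,0,0,0.002,0,0,0,0,0,0.001,0,0,0,0,0,0,0,0,0,0,0,0,0,0,0,0,0,0,0,0,0,0,0,0,0,0,0]
  newtons: 20

```text
time_s: 80.45
eef_pos: [0.4511, -0.0953, 0.1812]
tcp_rot: [2.507, 1.874, -0.004]
force: [-0.2, 0.9, 2.4]
gripper_width: 0.154
```

Run:
```python
from h import *
s=env.observe();print(s['eef_pos'],s['force'],s['moment'],fix(-16.35))
```

```text
[ 0.45113559 -0.09525877  0.18122548] [-0.15734989  0.88385164  2.4083777 ] [ 0.21321796  0.14359088 -0.03635665] [0.64 0.27 0.08]
```

>>> drive_tool:
  moves: [0,0,0.002,0,0,0,0,0,0.002,0,0,0,0,0,0.001,0,0,0,0,0,0,0,0,0,0,0,0,0,0,0,0,0,0,0,0,0,0,0,0,0,0,0,0,0,0,0,0,0,0,0,0,0,0,0,0,0,0,0,0,0]

```text
time_s: 81.45
eef_pos: [0.451, -0.0953, 0.1815]
tcp_rot: [2.508, 1.875, -0.006]
force: [2.3, 0.5, -1.5]
gripper_width: 0.157
```

>>> drive_tool:
  moves: [0,0,0,0,0,0,0,0,0,0,0,0,0,0,0,0,0,0,0,0,0,0,0,0,0,0,0,0,0,0,0,0,0.01,0,0,0,0,0,0.02,0,0,0,0,0,0.04,0,0,0,0,0,0.04,0,0,0,0,0,0.03,0,0,0]
  fingers: 0.06

```text
time_s: 82.45
eef_pos: [0.4483, -0.0948, 0.3258]
tcp_rot: [2.513, 1.878, -0.014]
force: [-0.3, 0.1, 0.9]
gripper_width: 0.701
```

Run:
```python
from h import *
s=env.observe();print(s['eef_pos'],s['force'])
C=cal('wrist');w=env.read_camera('wrist')[:,:,::-1].copy()
L=lambda pts,c=(0,255,0):cv2.polylines(w,[np.array([proj('wrist',p,C) for p in pts]).astype(int)],True,c,1)
o=np.array([.4515,-.0935,0])
for a in(-29-77.35,):
  M=R.from_euler('z',a,degrees=True).as_matrix();L([o+M@np.array(q) for q in((-.024,-.007,.207),(.024,-.007,.207),(.024,.007,.207),(-.024,.007,.207))])
p=proj('wrist',[*o[:2],.2],C).astype(int);print(p)
x0=int(np.clip(p[0]-90,0,460));y0=int(np.clip(p[1]-75,0,250));c=cv2.resize(w[y0:y0+150,x0:x0+180],None,fx=2.4,fy=2.4,interpolation=cv2.INTER_CUBIC)
b=cv2.resize(np.ascontiguousarray(env.read_camera('scene')[175:335,205:325,::-1]),None,fx=2.25,fy=2.25,interpolation=cv2.INTER_CUBIC)
cv2.imwrite('pics/k2.png',np.hstack([c,b]))
```

```text
[ 0.44829508 -0.09475366  0.32575824] [-0.30589752  0.13576263  0.86449134]
[322 182]
```

View pics/k2.png

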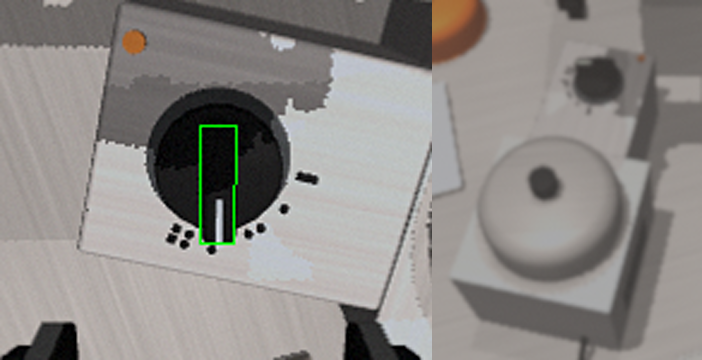

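The white line points at the three-dot mark: off is at (307,178), 1 at (284,208), 2 at (255,232), and 4 at (180,236). The cover is flat. One last numeric check is whether the knob is up again; I'll compare its skirt silhouette in the scene camera with the start picture.

>>> drive_tool:
  moves: [-0.02,0.04,0.02,0,0,0,-0.02,0.045,0,0,0,0,-0.02,0.045,0,0,0,0,-0.02,0.045,0,0,0,0,-0.02,0.045,0,0,0,0,-0.02,0.045,0,0,0,0,0,0.03,0,0,0,0,0,0,0,0,0,0,0,0,0,0,0,0,0,0,0,0,0,0]

```text
time_s: 83.55
eef_pos: [0.3217, 0.2049, 0.3482]
tcp_rot: [2.512, 1.873, -0.008]
force: [-0.3, -0.3, -0.1]
gripper_width: 0.703
```

Run:
```python
from h import *
C=cal('scene');o=np.array([.4515,-.0935]);t=np.radians(np.arange(0,360,5))
new=env.read_camera('scene')[:,:,::-1];old=cv2.imread('pics/scene0.png')
for n,im in(('start',old),('now',new)):
    g=cv2.GaussianBlur(im,(3,3),0).mean(2).astype(np.float32)
    def smp(z,r,d):
        P=np.array([proj('scene',[o[0]+d[0]+r*np.cos(a),o[1]+d[1]+r*np.sin(a),z],C) for a in t],np.float32);return cv2.remap(g,P[:,:1],P[:,1:],cv2.INTER_LINEAR)[:,0]
    # edge of the skirt: contrast outside-inside, over z with small xy freedom shared
    print(n,{z:round(max((smp(z,.0315,d)-smp(z,.0245,d)).mean() for d in[(0,0)]),1) for z in(.167,.170,.174,.178,.181,.185,.189)})
    m=(g[190:225,255:305]<75);ys,xs=np.nonzero(m);print(' dark centroid',xs.mean()+255,ys.mean()+190,m.sum())
s=env.observe();print(s['time_s'],s['eef_pos'],s['force'])
for k in('jar','shaker','ramekin'): print(k,[(x['location'],round(x['score'],2)) for x in env.look_for('scene',k)][:1])
```

```text
start {0.167: np.float32(31.6), 0.17: np.float32(33.2), 0.174: np.float32(34.8), 0.178: np.float32(33.9), 0.181: np.float32(31.3), 0.185: np.float32(26.8), 0.189: np.float32(22.3)}
 dark centroid 278.5019011406844 210.0874524714829 263
now {0.167: np.float32(34.1), 0.17: np.float32(34.6), 0.174: np.float32(35.2), 0.178: np.float32(34.6), 0.181: np.float32(32.6), 0.185: np.float32(28.5), 0.189: np.float32(23.7)}
 dark centroid 278.40671641791045 210.41044776119404 268
83.6 [0.32180351 0.20476997 0.34826671] [-0.19321402 -0.24160648 -0.83861997]
jar [([414.0, 171.3], 0.59)]
shaker [([345.9, 182.8], 0.77)]
ramekin [([464.1, 241.3], 0.91)]
```

```bash
python3 -c "
from station import env
print(env.close_job())"
```

```text
the job is handed in; nothing more can be done
None
```

The job is done and handed in at about 84 s of the allowed 210 s.

- **Cover:** I stood the steel cover on the cutting board and put it back flat once the bowls were in. Its height and position matched the start to within 1 mm, and the pictures show it flat on the deck.
- **Bowls:** Only four soup bowls were on the counter. All four are nested upright on the carrier between the rods, and after the last one no soup bowl was left in view.
- **Heat knob:** I pressed it, turned it clockwise 78° (setting three is at 77.35°) and released it. Its line points at the three-dot mark. In the scene camera it sits as high as at the start, so it has sprung back up.
- **Other things:** The jar, shaker and ramekin were found within a few pixels of where they started. I did not check the spoon and tongs separately.

**Checks that were off:**
- During the second try at pressing the knob, the tool force briefly reached about 68 N. It came through the fingertips, so I backed off before turning. It stayed under the 120 N wrist limit, but it is above the 40 N allowed for the arm or gripper body.
- The bowl-position fits differed by 1–2 mm between views, and one in-hand fit by about 5 mm. Every bowl still seated cleanly.

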